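# Free the cylinder barrel from the ratchet clamp

### The arm

A 6-joint arm with a two-finger parallel gripper is mounted at the origin on the work surface. World frame = base frame: x ahead of the robot, y to its left, z up, the work surface at z = 0. Lengths are in m, angles in rad, forces in N, time in s.
With the tool pointing down it reaches from about 0.375 to 0.9 m from the base axis. Payload 3.1 kg.
Tool frame: the origin (TCP) lies midway between the tips of the shut fingers; the grasp point (between the pads) lies 19 mm behind it; z points along the fingers, x is the direction in which the jaws open and shut, and the axes are right-handed (so a half turn about z gives the same grasp; the last joint's range is limited). The gripper opens to 87 mm and grips with 3 to 60 N. Pads are 19 mm wide; open, the fingers measure 117 mm over their backs; the gripper's body (75 mm by 190 mm) begins 51 mm behind the grasp point.
Start: joints at [-1.528, 0.527, 1.433, -0, 1.181, -0.178], TCP at [0.138, -0.61, 0.223] pointing down, gripper open.
Joint ranges: [-3.08, 3.08], [-0.75, 2.2], [0.22, 2.44], [-1.43, 4.57], [0, 2.65], [-2.85, 2.85]. Speed limits (rad/s): [2.79, 2.79, 3.14, 3.14, 3.14, 3.14].

### API

Orientations are given as a unit quaternion [x, y, z, w].
In Python, from rig import * gives the robot as it stands.
- The arm moves only by the tool drive_tool, never from a script. Its argument "plan" is a list of rows, each an object with "offset": the shift along the tool's x, y, z in cm, a list of three; "delta_rot": the turn, a rotation vector about the tool's x, y, z in degrees, a list of three; "jaw": the finger opening in cm, from 0 to 8.7. In form: [{"offset": [dx, dy, dz], "delta_rot": [wx, wy, wz], "jaw": jaw}, ...]. A call has exactly 8 rows; each row is the pose to reach, as a shift and turn from the pose commanded when the call began, along the tool's axes at that moment; what a row does not reach only later rows make up. A row lasts 1/12 s, in which the tool goes at most 41.7 mm and 7.16 degrees, less where a joint would pass 70% of its speed; a pose out of reach is approached as far as the arm can. A call with a gripper value outside its range is refused whole. The fingers move at their own pace and stop on an object; "squeeze" is the grip in N (left out, the last holds). Time passes only in rows, so rows that repeat a pose let the fingers close, or fill a call up. It gives the time, the measured TCP pose, the force and the opening at its end, in the units of the state.
- get_obs(): the state, without advancing time (a new reading comes with each control period).
- camera(name): name is "side" or "top"; returns the picture (420x560x3 uint8, red, green, blue); there is no depth.
- calibration(name): a dict with "K" (3x3 intrinsics, pixels), "pose" (4x4, takes a point from camera to world coordinates). Camera axes: x right, y down, z forward; pixel columns grow to the right and rows downward; lengths in m; the calibration is good to about 2 mm. A picture is of the moment at which its call begins. calibration takes no time and is no camera call.
- hand_in(): hands the job in, once; it reports no verdict.
The state is a dict: "time": time; "q": joint angles; "joint_velocities": joint speeds; "joint_torque": joint torques, N m; "position": TCP position; "tool_rot": TCP orientation; "ft_force": force on the tool from outside, world axes, zero at the start; "moment": the same for the moment, N m; "grip_width": finger opening in m.
Only numpy, scipy, OpenCV 4.12 (cv2) and the standard library are available. Lean on these libraries where they do the work, as an engineer would, in place of code of your own. Each camera call takes 0.05 s, during which the arm holds its last target.

### The job

The engine cylinder is held in the ratchet clamp. Swing the holding pawl well up out of the wheel's teeth, wind the wheel back by its handle bar until the jaws are fully open, then lift the cylinder out and set it down gently, standing upright inside the empty metal tray. Leave the jaws open and the other things where they are.

Things in the scene. Friction and masses are not known exactly. Their poses are not given: they have to be found in the camera images.
- clamp: Grey bench clamp, fixed. Origin: on the table (z=0) below its ratchet wheel's axis. Axes: +x from the wheel to the pawl's pivot, +y from the wheel to the clamped cylinder, z up. Base plate 20 mm thick, x -100 to +100, y -105 to +295 mm, plus a 70 mm wide tongue out to x=185 mm under the pawl.
- bay (a point): Point on the base plate's top (20 mm above the table), clamp (0, 185) mm, where the cylinder stands between two steel jaws; axes as the clamp's. Jaws 84 mm wide along x, tops 54 mm above the table; their lips reach 10 mm over the cylinder's foot flange from the -y and +y sides. Fully open, each jaw has moved 26 mm outward and the lips clear the flange by 15 mm, so it lifts straight out.
- wheel (a joint): Angle (rad) of the flat steel ratchet wheel: 156 mm across its 16 teeth, tooth tops 45 mm above the table, vertical axis. 0 = clamped; grows as it is wound back, counter-clockwise seen from above; each jaw opens 10 mm per rad; 2.6 = end stop, jaws fully open. Drag about 0.2 N m; it stays where left. A lowered pawl blocks winding back.
- wheel_bar (a point): Centre of the wheel's handle bar: flat steel bar 110 mm long, 14 mm thick, 35 mm tall (56 to 91 mm above the table) across the wheel's hub, centred on the wheel axis, turning with the wheel. Site at mid height, 73.5 mm above the table; its y axis runs along the bar, and is parallel to the clamp's y axis at wheel angle 0.
- pawl (a joint): Angle (rad) of the holding pawl. 0 = down, nose between two teeth; grows as it swings up and outward; 1.7 = end stop. The nose is clear of the teeth above about 0.35; well up means 0.7 or more. Stiff hinge: it stays where left; about 4 N at the lug lifts it. Raised, it stands up to 165 mm above the table. Pivot: pin along the clamp's y at clamp x=145 mm, 65 mm above the table.
- pawl_lug (a point): Grip point in the upright lug on the pawl's arm. Lug: plate 10 mm thick (along clamp y), 26 mm wide, standing 40 mm above the arm, top 114 mm above the table when down. Site 16 mm below its top: pawl down, at clamp x=77.5 mm, y=0, 98 mm above the table (67.5 mm inward of and 33 mm above the pivot); it swings about the pivot. Arm 16 mm wide, reaching 86 mm from the pivot.
- barrel_center (a point): Centre (half-way up) of the engine cylinder: aluminium, 100 mm tall, 0.5 to 0.8 kg, upright, z axis up. Square foot flange 84 x 84 x 12 mm; square block of cooling fins 58 x 58 mm from 16 to 80 mm above its underside, sides parallel to the flange and to the clamp's x and y; round collar 48 mm across above it. At the start its underside is 20 mm above the table, on the clamp's plate.
- tray: Empty shallow square grey metal tray, 150 x 150 mm, 22 mm high, walls 4 mm and floor 4 to 5 mm thick; fixed. Origin: centre of its underside on the table. On the right-hand side, nearer or farther, next to a fixed cardboard carton of the same footprint, 30 to 40 mm high, full of round parts.
- screwdriver: Bystander: black-handled screwdriver 190 mm long, lying.
- oil_bottle: Bystander: grey oil bottle, 64 mm across, 200 mm tall, origin at its base.
- bolt_jar: Bystander: glass jar, 70 mm across, 90 mm tall, origin at its base.
- mug: Bystander: white mug, 80 mm across, 90 mm tall, origin at its base.
- piston: Bystander: aluminium piston standing, 54 mm across, 52 mm tall, origin at its base.
- hammer: Bystander: hammer 280 mm long, lying.
- spanner: Bystander: steel spanner 150 mm long, lying.

How it is judged:
On the way, in this order (a step that is already met when the one before it is completed fails the run):
1. the pawl is swung up out of the teeth (pawl above 0.6 rad) (value of joint pawl above 0.6 rad), for 0.2 s.
2. the wheel is wound back until the jaws are open (wheel above 2.3 rad) while the cylinder still stands in the clamp (value of joint wheel above 2.3 rad and distance of barrel_center from where it was at the start of the episode below 0.03 m), for 0.2 s.
At the end, for the whole second after the job is handed in: The cylinder stands upright (within 0.05 rad) and still on the floor of the tray, its centre within 40 mm of the tray's centre along each side and less than 65 mm above the table; the jaws are still open (wheel above 2.3 rad) (value of joint wheel above 2.3 rad and x of barrel_center in the frame of tray between -0.04 and 0.04 m and y of barrel_center in the frame of tray between -0.04 and 0.04 m and z of barrel_center in the frame of tray below 0.065 m and angle between barrel_center's own z axis and vertical below 0.05 rad and linear speed of barrel below 0.02 m/s); the robot touches nothing.
It fails at once if the cylinder is dropped (falls faster than 0.7 m/s out of the fingers) (linear speed of barrel above 0.7 m/s and contact force between barrel and the fingers below 0.1 N).
It fails at once if a bystander is moved more than 30 mm (distance of any of screwdriver, oil_bottle, bolt_jar, mug, piston, hammer, spanner from where it was at the start of the episode above 0.03 m).
It also fails if it takes over 72 s, if anything falls off the work surface, if the arm or the gripper's body presses on something with over 40 N, if the wrist force passes 120 N, or if a joint passes its speed limit or range.

## Working session

There is one attempt and no reset: what is moved stays moved. The work goes in short steps, Python scripts to look and compute and a tool call to move; the robot and the scene stay as the last step left them, time stands still between calls to the robot, and variables do not carry over. Pictures are saved under pics/ and viewed, and the job is handed in when it is done.

Besides the shell and the picture viewer there is one more tool, called after "Emit:" as name(argument=value, ...), one argument or row to a line, values as JSON. drive_tool: Moves the arm, as the interface text tells. Its arguments: {"type":"object","properties":{"plan":{"type":"array","items":{"type":"object","properties":{"offset":{"type":"array","items":{"type":"number"}},"delta_rot":{"type":"array","items":{"type":"number"}},"jaw":{"type":"number"}}}},"squeeze":{"type":"number"}},"required":["plan"]}

```bash
mkdir -p pics; ls; python3 - <<'E'
from rig import *
import cv2
for n in("side","top"):
    cv2.imwrite(f"pics/{n}0.png",camera(n)[:,:,::-1]); c=calibration(n); print(n,c["K"],c["pose"])
print(get_obs())
E
```

```text
pics
side [[441.88189041   0.         278.97333935]
 [  0.         441.88189041 200.35825103]
 [  0.           0.           1.        ]] [[-0.83846889 -0.27767591  0.46889871 -0.08603202]
 [-0.54492946  0.43459412 -0.71706334  1.12606655]
 [-0.0046694  -0.85675203 -0.51570744  0.80965147]
 [ 0.          0.          0.          1.        ]]
top [[451.99390729   0.         279.72946469]
 [  0.         451.99390729 207.05788515]
 [  0.           0.           1.        ]] [[-0.00488056 -0.9885675   0.15069994  0.38111289]
 [-0.99998276  0.00531689  0.00249256  0.10195101]
 [-0.00326532 -0.15068518 -0.98857641  1.30389076]
 [ 0.          0.          0.          1.        ]]
{'time': 0.1, 'q': array([-1.52748747e+00,  5.28385054e-01,  1.43377509e+00, -2.06767745e-05,
        1.18139618e+00, -1.78508802e-01]), 'joint_velocities': array([ 0.00175759, -0.00240959, -0.00164486,  0.00107192, -0.00017096,
       -0.00198435]), 'joint_torque': array([-5.37683331e-05, -4.40986061e+01, -1.77151144e+01,  6.35189912e-02,
        5.34148165e-02, -3.87946579e-05]), 'position': array([ 0.13749047, -0.6090125 ,  0.22166191]), 'tool_rot': array([ 7.81028044e-01, -6.24495180e-01, -6.52981772e-04, -7.33284722e-04]), 'ft_force': array([-0.94952476, -0.45106787, -0.31233343]), 'moment': array([ 0.02679958, -0.04043178, -0.00195251]), 'grip_width': 0.0873322656442359}
```

View pics/side0.png

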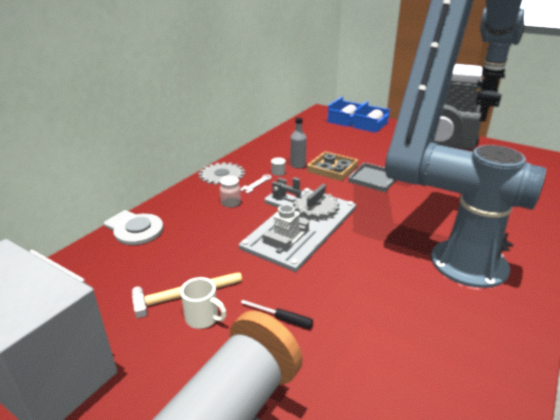

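View pics/top0.png

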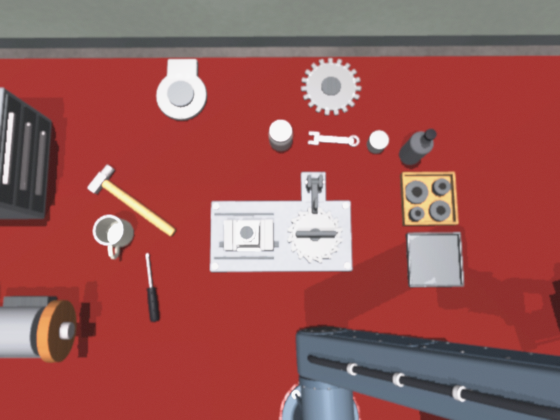

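The top view shows the clamp with its wheel at about (315,235), the cylinder at (247,233), the pawl at (315,190), the tray at (435,260) and the carton at (430,198). The clamp's axes are roughly the world axes. Next I measure them.

```bash
cat > h.py <<'E'
import numpy as np, cv2
from rig import *
def ray(n,u,v,z):
    c=calibration(n);K=np.array(c["K"]);T=np.array(c["pose"])
    d=T[:3,:3]@np.linalg.inv(K)@np.array([u,v,1.]);o=T[:3,3]
    return (o+d*(z-o[2])/d[2])
def proj(n,p):
    c=calibration(n);K=np.array(c["K"]);T=np.array(c["pose"])
    q=K@(T[:3,:3].T@(np.array(p)-T[:3,3]));return q[:2]/q[2]
E
python3 - <<'E'
from h import *
im=cv2.imread("pics/top0.png")
hsv=cv2.cvtColor(im,cv2.COLOR_BGR2HSV)
m=((hsv[...,1]<90)&(hsv[...,2]>60)).astype(np.uint8)*255
n,l,s,c=cv2.connectedComponentsWithStats(m)
for i in range(1,n):
    if s[i,4]>300: print(i,s[i],c[i])
for pt,z,nm in(((280,250),.02,'clamp'),((435,262),.02,'tray')):
    k=l[pt[1],pt[0]]
    mm=(l==k).astype(np.uint8)
    if nm=='clamp': mm=cv2.morphologyEx(mm,cv2.MORPH_OPEN,np.ones((45,45)))
    cs,_=cv2.findContours(mm,cv2.RETR_EXTERNAL,cv2.CHAIN_APPROX_NONE)
    cc=max(cs,key=cv2.contourArea); b=cv2.boxPoints(cv2.minAreaRect(cc)); print(nm,b)
    W=np.array([ray("top",u,v,z)[:2] for u,v in b]);print(W,W.mean(0)); e=np.diff(W,axis=0);print(np.linalg.norm(e,axis=1),np.degrees(np.arctan2(e[:,1],e[:,0])))
cv2.imwrite("pics/topz.png",cv2.resize(im[160:300,200:360],(800,700),interpolation=cv2.INTER_CUBIC)[:600])
cv2.imwrite("pics/topt.png",cv2.resize(im[160:300,380:480],None,fx=4,fy=4,interpolation=cv2.INTER_CUBIC))
E
```

```text
1 [    0     0   560   121 36718] [274.0724168  35.880195 ]
2 [   0   87   52  132 2548] [ 16.21742543 157.19937206]
3 [269 119  24  32 634] [280.3533123  134.55520505]
4 [ 19 121  13  70 584] [ 25.23972603 156.07191781]
5 [399 129  37  36 783] [416.75862069 146.91570881]
6 [ 34 130  13  66 520] [ 40.16538462 162.72115385]
7 [308 131  52  16 455] [332.40659341 138.93186813]
8 [367 130  22  23 395] [377.44810127 141.13164557]
9 [ 87 164  86  70 829] [121.65018094 195.20386007]
10 [  210   172   143   100 10809] [282.77148672 232.63696919]
12 [405 180  24  24 448] [416.3125     191.60267857]
13 [429 200  22  21 366] [439.56010929 210.18032787]
15 [  92  214   42   45 1183] [112.42941674 233.12679628]
16 [ 406  232   58   56 3038] [434.5556287  259.15635286]
17 [145 253  12  68 323] [150.15789474 288.44891641]
18 [   0  296   53   62 2446] [ 20.09525756 325.2686018 ]
22 [  279   328   281    92 19317] [418.24548325 377.54314852]
clamp [[210. 200.]
 [350. 200.]
 [350. 271.]
 [210. 271.]]
[[ 0.59848472  0.30602224]
 [ 0.59629496 -0.09719823]
 [ 0.39393619 -0.09147166]
 [ 0.39587184  0.30229914]] [0.49614693 0.10491287]
[0.40322642 0.20243978 0.39377556] [-90.31115203 178.37901445  89.71835454]
tray [[405.84592 232.14027]
 [462.2164  231.03499]
 [463.29367 285.97467]
 [406.9232  287.07996]]
[[ 0.50267608 -0.25346253]
 [ 0.50499847 -0.41392216]
 [ 0.35093878 -0.40681498]
 [ 0.3486524  -0.24924846]] [ 0.42681643 -0.33086203]
[0.16047644 0.15422354 0.1575831 ] [-89.17079545 177.35866639  90.83133927]
```

View pics/topz.png

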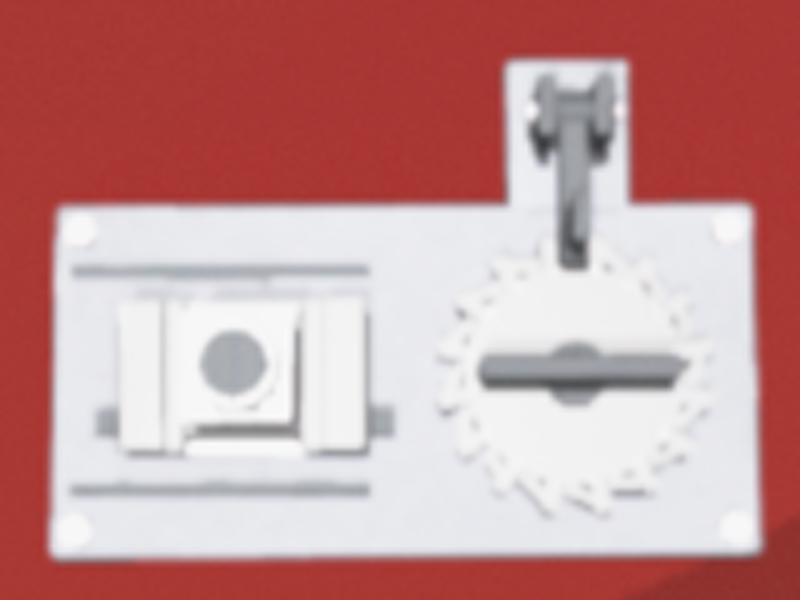

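View pics/topt.png

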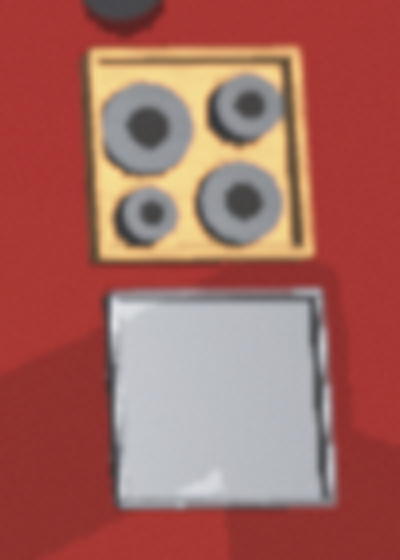

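```bash
python3 - <<'E'
from h import *
f=lambda x,y:((x+.5)/5+199.5,(y+.5)/5+159.5)
W=np.array([ray("top",*f(*p),.02)[:2] for p in((57,205),(752,205),(762,556),(50,556))]);print(W.round(4),W.mean(0))
e=np.diff(W,axis=0);print(np.degrees(np.arctan2(e[:,1],e[:,0])))
for nm,p,z in(("barL",(480,372),.091),("barR",(692,370),.091),("hub",(575,370),.091),("collar",(233,362),.12),("lug",(574,243),.114),("lugt",(574,225),.114),("tongL",(505,60),.02),("tongR",(629,60),.02)): print(nm,ray("top",*f(*p),z).round(4))
g=lambda x,y:((x+.5)/4+379.5,(y+.5)/4+159.5)
T=np.array([ray("top",*g(*p),.022)[:2] for p in((107,292),(323,291),(335,505),(118,506))]);print(T.round(4),T.mean(0))
wc=W.mean(0)-[0,.095];print("wheel",wc)
im=cv2.imread("pics/top0.png")
im2=cv2.imread("pics/side0.png")
for nm,I in(("top",im),("side",im2)):
    for d in((0,0,.091),(0.0775,0,.114),(.145,0,.065),(0,.185,.12),(-.1,-.105,.02),(.1,.295,.02),(.1,-.105,.02),(-.1,.295,.02)):
        p=proj(nm,np.r_[wc,0]+d); cv2.circle(I,tuple(int(round(x*16)) for x in p),8,(0,255,0),-1,cv2.LINE_AA,4)
cv2.imwrite("pics/sidez.png",cv2.resize(im2[160:280,235:375],None,fx=5,fy=5,interpolation=cv2.INTER_CUBIC))
cv2.imwrite("pics/topz2.png",cv2.resize(im[160:280,200:360],None,fx=5,fy=5,interpolation=cv2.INTER_CUBIC))
E
```

```text
[[ 0.5967  0.3031]
 [ 0.5945 -0.0971]
 [ 0.3945 -0.0971]
 [ 0.3964  0.3034]] [0.49554009 0.10307178]
[-90.31089675 179.98816942  89.71827337]
barL [0.4925 0.0627 0.091 ]
barR [ 0.493  -0.0513  0.091 ]
hub [0.4933 0.0116 0.091 ]
collar [0.4958 0.1934 0.12  ]
lug [0.5589 0.0127 0.114 ]
lugt [0.5686 0.0125 0.114 ]
tongL [0.6808 0.044  0.02  ]
tongR [ 0.6804 -0.0281  0.02  ]
[[ 0.5011 -0.2543]
 [ 0.501  -0.4076]
 [ 0.3513 -0.4063]
 [ 0.3513 -0.255 ]] [ 0.42616729 -0.33080597]
wheel [0.49554009 0.00807178]
```

View pics/sidez.png

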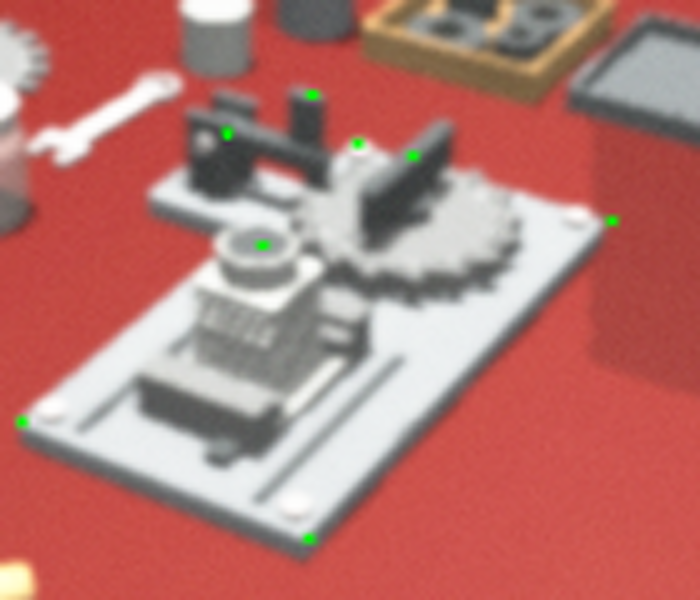

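View pics/topz2.png

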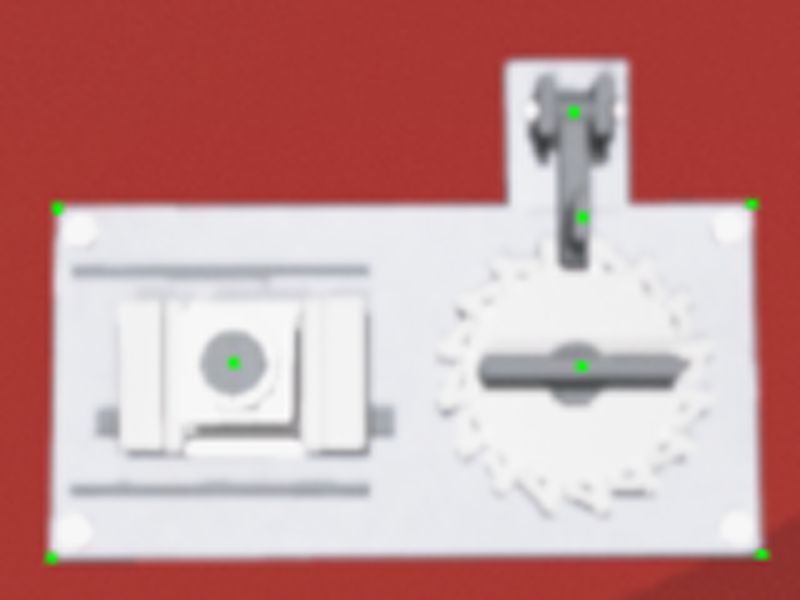

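```bash
cat >> h.py <<'E'
from scipy.spatial.transform import Rotation as R
def goal(x,y,z,yaw=-90,tilt=0):
    # tilt about world y (deg), after yaw
    o=get_obs();R0=R.from_quat(o["tool_rot"])
    Rt=R.from_euler('y',tilt,degrees=True)*R.from_euler('z',yaw,degrees=True)*R.from_euler('x',180,degrees=True)
    d=R0.inv().apply(np.array([x,y,z])-o["position"])*100
    return d.round(2),np.degrees((R0.inv()*Rt).as_rotvec()).round(2)
def st():
    o=get_obs();print("t",round(o["time"],2),"p",o["position"].round(4),"eul",R.from_quat(o["tool_rot"]).as_euler('ZYX',degrees=True).round(1),"F",o["ft_force"].round(1),"M",o["moment"].round(2),"w",round(o["grip_width"],4),"q",o["q"].round(2))
E
python3 - <<'E'
from h import *
st();print(goal(.573,.010,.2,-90));print(goal(.40,-.2,.22,-90))
E
```

```text
t 0.1 p [ 0.1375 -0.609   0.2217] eul [-7.73e+01  1.00e-01 -1.80e+02] F [-0.9 -0.5 -0.3] M [ 0.03 -0.04 -0.  ] w 0.0873 q [-1.53  0.53  1.43 -0.    1.18 -0.18]
(array([-50.8 , -56.1 ,   2.28]), array([-1.000e-02,  1.100e-01,  1.271e+01]))
(array([-34.12, -34.61,   0.24]), array([-1.000e-02,  1.100e-01,  1.271e+01]))
```

Emit:
drive_tool(
  plan=[
    {"offset": [-1.4,-1.6,0],"delta_rot": [0,0,3],"jaw": 5},
    {"offset": [-3.9,-4.3,0.1],"delta_rot": [0,0,6],"jaw": 5},
    {"offset": [-6.6,-7.3,0.2],"delta_rot": [0,0,9],"jaw": 5},
    {"offset": [-9.3,-10.3,0.3],"delta_rot": [0,0,12.7],"jaw": 5},
    {"offset": [-12,-13.3,0.4],"delta_rot": [0,0,12.7],"jaw": 5},
    {"offset": [-14.7,-16.3,0.5],"delta_rot": [0,0,12.7],"jaw": 5},
    {"offset": [-17.4,-19.3,0.6],"delta_rot": [0,0,12.7],"jaw": 5},
    {"offset": [-20.1,-22.3,0.7],"delta_rot": [0,0,12.7],"jaw": 5},
  ],
  squeeze=20,
)

```text
time: 0.77
position: [0.3114, -0.3626, 0.2153]
tool_rot: [-0.707, 0.707, 0.0, 0.0]
ft_force: [1.7, -1.1, 0.2]
grip_width: 0.0508
```

```bash
python3 -c "
from h import *
st();print(goal(.573,.010,.2,-90))"
```

```text
t 0.77 p [ 0.3114 -0.3626  0.2153] eul [-90.   0. 180.] F [ 1.7 -1.1  0.2] M [ 0.09 -0.01  0.01] w 0.0508 q [-1.1   0.34  1.8   0.    1.    0.48]
(array([-37.27, -26.14,   1.55]), array([ 0.01,  0.04, -0.03]))
```

Emit:
drive_tool(
  plan=[
    {"offset": [-3.3,-2.3,0.1],"delta_rot": [0,0,0],"jaw": 4},
    {"offset": [-6.6,-4.6,0.2],"delta_rot": [0,0,0],"jaw": 4},
    {"offset": [-9.9,-6.9,0.4],"delta_rot": [0,0,0],"jaw": 4},
    {"offset": [-13.2,-9.2,0.5],"delta_rot": [0,0,0],"jaw": 4},
    {"offset": [-16.5,-11.5,0.6],"delta_rot": [0,0,0],"jaw": 4},
    {"offset": [-19.8,-13.8,0.8],"delta_rot": [0,0,0],"jaw": 4},
    {"offset": [-23.1,-16.1,0.9],"delta_rot": [0,0,0],"jaw": 4},
    {"offset": [-26.4,-18.4,1],"delta_rot": [0,0,0],"jaw": 4},
  ],
)

```text
time: 1.43
position: [0.4953, -0.0985, 0.2052]
tool_rot: [0.707, -0.707, -0.0, 0.0]
ft_force: [-0.2, -0.7, 0.0]
grip_width: 0.0403
```

```bash
python3 -c "
from h import *
st();print(goal(.573,.010,.18,-90))"
```

```text
t 1.43 p [ 0.4953 -0.0985  0.2052] eul [-90.   0. 180.] F [-0.2 -0.7  0. ] M [-0.02 -0.01 -0.08] w 0.0403 q [-0.42  0.39  1.75 -0.    1.    1.15]
(array([-10.84,  -7.78,   2.52]), array([0.04, 0.01, 0.01]))
```

Emit:
drive_tool(
  plan=[
    {"offset": [-3,-2.2,0.7],"delta_rot": [0,0,0],"jaw": 4},
    {"offset": [-6,-4.4,1.4],"delta_rot": [0,0,0],"jaw": 4},
    {"offset": [-8.5,-6.2,2],"delta_rot": [0,0,0],"jaw": 4},
    {"offset": [-10.2,-7.4,2.4],"delta_rot": [0,0,0],"jaw": 4},
    {"offset": [-10.8,-7.8,2.5],"delta_rot": [0,0,0],"jaw": 4},
    {"offset": [-10.8,-7.8,2.5],"delta_rot": [0,0,0],"jaw": 4},
    {"offset": [-10.8,-7.8,2.5],"delta_rot": [0,0,0],"jaw": 4},
    {"offset": [-10.8,-7.8,2.5],"delta_rot": [0,0,0],"jaw": 4},
  ],
)

```text
time: 2.1
position: [0.572, 0.0064, 0.1806]
tool_rot: [-0.707, 0.707, 0.0, -0.0]
ft_force: [-0.2, 0.0, 0.3]
grip_width: 0.0398
```

```bash
python3 - <<'E'
from h import *
st();print(goal(.573,.010,.082,-90))
im=camera("side")[:,:,::-1]
cv2.imwrite("pics/s1.png",cv2.resize(im[80:280,220:400],None,fx=3,fy=3,interpolation=cv2.INTER_CUBIC))
E
```

```text
t 2.1 p [0.572  0.0064 0.1806] eul [-90.1  -0.  179.9] F [-0.2  0.   0.3] M [0.   0.01 0.01] w 0.0398 q [-0.18  0.51  1.61 -0.    1.02  1.39]
(array([-0.36, -0.11,  9.86]), array([ 0.05, -0.02, -0.05]))
```

View pics/s1.png

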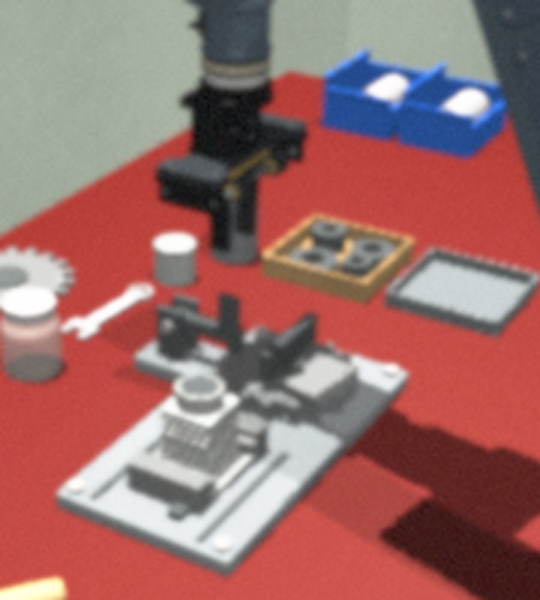

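The side view shows the gripper above the lug (lug at crop (230,315)). The body's long side runs along the jaw direction. I'll go down.

Emit:
drive_tool(
  plan=[
    {"offset": [-0.3,-0.1,1.5],"delta_rot": [0,0,0],"jaw": 4},
    {"offset": [-0.4,-0.1,4],"delta_rot": [0,0,0],"jaw": 4},
    {"offset": [-0.4,-0.1,6.5],"delta_rot": [0,0,0],"jaw": 4},
    {"offset": [-0.4,-0.1,8.5],"delta_rot": [0,0,0],"jaw": 4},
    {"offset": [-0.4,-0.1,9.5],"delta_rot": [0,0,0],"jaw": 4},
    {"offset": [-0.4,-0.1,9.7],"delta_rot": [0,0,0],"jaw": 4},
    {"offset": [-0.4,-0.1,9.7],"delta_rot": [0,0,0],"jaw": 2},
    {"offset": [-0.4,-0.1,9.7],"delta_rot": [0,0,0],"jaw": 1.8},
  ],
)

```text
time: 2.82
position: [0.5746, 0.0109, 0.0846]
tool_rot: [-0.707, 0.707, -0.001, 0.001]
ft_force: [-0.3, 0.4, -0.1]
grip_width: 0.033
```

```bash
python3 - <<'E'
from h import *
st()
for n,s in(("side",np.s_[120:280,240:390]),("top",np.s_[140:280,240:380])):
    im=camera(n)[:,:,::-1]
    cv2.imwrite(f"pics/{n}2.png",cv2.resize(im[s],None,fx=4,fy=4,interpolation=cv2.INTER_CUBIC)[:600])
E
```

```text
t 2.82 p [0.5746 0.0109 0.0846] eul [ -90.    -0.  -179.9] F [-0.3  0.4 -0.1] M [0.02 0.06 0.02] w 0.033 q [-0.18  0.65  1.68 -0.    0.81  1.4 ]
```

View pics/side2.png

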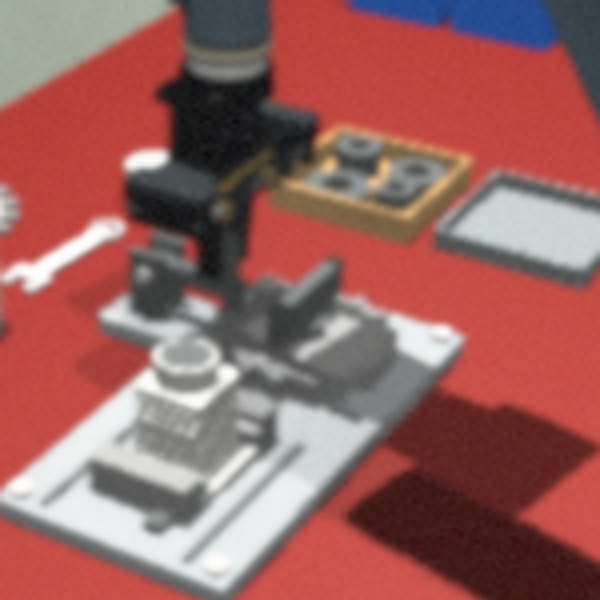

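The fingers straddle the lug, seen at crop (230,250). Now I close on it.

Emit:
drive_tool(
  plan=[
    {"offset": [0,0,0],"delta_rot": [0,0,0],"jaw": 1.5},
    {"offset": [0,0,0.1],"delta_rot": [0,0,0],"jaw": 0.5},
    {"offset": [0,0,0.1],"delta_rot": [0,0,0],"jaw": 0.5},
    {"offset": [0,0,0.1],"delta_rot": [0,0,0],"jaw": 0.5},
    {"offset": [0,0,0.1],"delta_rot": [0,0,0],"jaw": 0.5},
    {"offset": [0,0,0.1],"delta_rot": [0,0,0],"jaw": 0.5},
    {"offset": [0,0,0.1],"delta_rot": [0,0,0],"jaw": 0.5},
    {"offset": [0,0,0.1],"delta_rot": [0,0,0],"jaw": 0.5},
  ],
  squeeze=25,
)

```text
time: 3.58
position: [0.5745, 0.009, 0.0835]
tool_rot: [0.708, -0.707, 0.002, 0.001]
ft_force: [-1.2, -7.3, 3.5]
grip_width: 0.0098
```

```bash
python3 - <<'E'
from h import *
st()
# lug arc plan: pivot at wheel+(.145,0,.065); grasp point 19mm behind TCP
o=get_obs();p=o["position"];gx,gz=p[0],p[2]+.019
px,pz=.495+.145,.065
r0=np.array([gx-px,gz-pz]);print(r0)
for th in np.radians(np.arange(0,76,5)):
    k=.5; a=min(k*th,np.radians(30))
    r=np.array([r0[0]*np.cos(th)+r0[1]*np.sin(th),-r0[0]*np.sin(th)+r0[1]*np.cos(th)])
    g=np.array([px,pz])+r
    t=g+.019*np.array([-np.sin(a),-np.cos(a)])
    d=(t-[p[0],p[2]])*100
    print(round(np.degrees(th)),"off y",round(-d[0],2),"z",round(-d[1],2),"rotx",round(-np.degrees(a),1))
E
```

```text
t 3.58 p [0.5745 0.009  0.0835] eul [ -89.9   -0.2 -179.9] F [-1.2 -7.3  3.5] M [-1.28  0.15 -0.02] w 0.0098 q [-0.18  0.65  1.68 -0.01  0.81  1.4 ]
[-0.06553307  0.03748439]
0 off y -0.0 z -0.0 rotx -0.0
5 off y -0.27 z -0.56 rotx -2.5
10 off y -0.58 z -1.09 rotx -5.0
15 off y -0.95 z -1.58 rotx -7.5
20 off y -1.35 z -2.04 rotx -10.0
25 off y -1.79 z -2.46 rotx -12.5
30 off y -2.26 z -2.84 rotx -15.0
35 off y -2.76 z -3.17 rotx -17.5
40 off y -3.29 z -3.45 rotx -20.0
45 off y -3.84 z -3.68 rotx -22.5
50 off y -4.41 z -3.86 rotx -25.0
55 off y -4.99 z -3.98 rotx -27.5
60 off y -5.57 z -4.06 rotx -30.0
65 off y -6.23 z -4.03 rotx -30.0
70 off y -6.88 z -3.95 rotx -30.0
75 off y -7.53 z -3.81 rotx -30.0
```

Emit:
drive_tool(
  plan=[
    {"offset": [0.1,-0.27,-0.56],"delta_rot": [-2.5,0,0],"jaw": 0.5},
    {"offset": [0.2,-0.58,-1.09],"delta_rot": [-5,0,0],"jaw": 0.5},
    {"offset": [0.2,-0.95,-1.58],"delta_rot": [-7.5,0,0],"jaw": 0.5},
    {"offset": [0.2,-1.35,-2.04],"delta_rot": [-10,0,0],"jaw": 0.5},
    {"offset": [0.2,-1.79,-2.46],"delta_rot": [-12.5,0,0],"jaw": 0.5},
    {"offset": [0.2,-2.26,-2.84],"delta_rot": [-15,0,0],"jaw": 0.5},
    {"offset": [0.2,-2.76,-3.17],"delta_rot": [-17.5,0,0],"jaw": 0.5},
    {"offset": [0.2,-3.29,-3.45],"delta_rot": [-20,0,0],"jaw": 0.5},
  ],
)

```text
time: 4.25
position: [0.601, 0.009, 0.117]
tool_rot: [0.696, -0.695, -0.128, 0.129]
ft_force: [-7.4, -2.5, 0.6]
grip_width: 0.0098
```

```bash
python3 - <<'E'
from h import *
st()
for n,s in(("side",np.s_[120:270,240:390]),):
    im=camera(n)[:,:,::-1]
    cv2.imwrite(f"pics/{n}3.png",cv2.resize(im[s],None,fx=4,fy=4,interpolation=cv2.INTER_CUBIC)[:600])
E
```

```text
t 4.25 p [0.601 0.009 0.117] eul [-9.00e+01 -1.00e-01  1.59e+02] F [-7.4 -2.5  0.6] M [-0.37  1.39  0.15] w 0.0098 q [-0.14  0.78  1.29 -0.05  1.43  1.44]
```

View pics/side3.png

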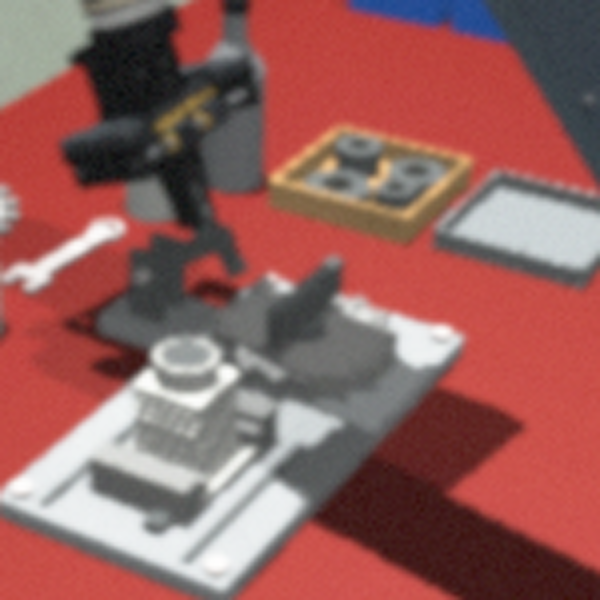

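```bash
cat > arc.py <<'E'
import numpy as np
def rel(c,t):  # c,t: (offy,offz,rotx deg) in first frame
    a=np.radians(c[2]); d=np.array([t[0]-c[0],t[1]-c[1]])
    # tool y,z axes of c in first frame: rot about x by a
    y=np.array([np.cos(a),np.sin(a)]);z=np.array([-np.sin(a),np.cos(a)])
    return (d@y).round(2),(d@z).round(2),round(t[2]-c[2],1)
def arc(thdeg,k=.5,mx=30,r0=(-.0655,.0375)):
    th=np.radians(thdeg);a=min(k*th,np.radians(mx))
    r=np.array([r0[0]*np.cos(th)+r0[1]*np.sin(th),-r0[0]*np.sin(th)+r0[1]*np.cos(th)])-r0+.019*np.array([-np.sin(a),1-np.cos(a)])
    return (-r[0]*100,-r[1]*100,-np.degrees(a))
E
python3 - <<'E'
from arc import *
for t in (45,50,55,60,65,70,75,80,85): print(t,rel((-3.29,-3.45,-20),arc(t)))
E
```

```text
45 (np.float64(-0.44), np.float64(-0.4), np.float64(-2.5))
50 (np.float64(-0.91), np.float64(-0.76), np.float64(-5.0))
55 (np.float64(-1.41), np.float64(-1.08), np.float64(-7.5))
60 (np.float64(-1.94), np.float64(-1.35), np.float64(-10.0))
65 (np.float64(-2.57), np.float64(-1.55), np.float64(-10.0))
70 (np.float64(-3.21), np.float64(-1.69), np.float64(-10.0))
75 (np.float64(-3.86), np.float64(-1.78), np.float64(-10.0))
80 (np.float64(-4.52), np.float64(-1.81), np.float64(-10.0))
85 (np.float64(-5.18), np.float64(-1.78), np.float64(-10.0))
```

Emit:
drive_tool(
  plan=[
    {"offset": [0,-0.44,-0.4],"delta_rot": [-2.5,0,0],"jaw": 0.5},
    {"offset": [0,-0.91,-0.76],"delta_rot": [-5,0,0],"jaw": 0.5},
    {"offset": [0,-1.41,-1.08],"delta_rot": [-7.5,0,0],"jaw": 0.5},
    {"offset": [0,-1.94,-1.35],"delta_rot": [-10,0,0],"jaw": 0.5},
    {"offset": [0,-2.57,-1.55],"delta_rot": [-10,0,0],"jaw": 0.5},
    {"offset": [0,-3.21,-1.69],"delta_rot": [-10,0,0],"jaw": 0.5},
    {"offset": [0,-3.86,-1.78],"delta_rot": [-10,0,0],"jaw": 0.5},
    {"offset": [0,-4.52,-1.81],"delta_rot": [-10,0,0],"jaw": 0.5},
  ],
)

```text
time: 4.97
position: [0.6529, 0.0089, 0.1206]
tool_rot: [-0.682, 0.682, 0.185, -0.186]
ft_force: [-4.1, -1.1, 7.4]
grip_width: 0.0097
```

```bash
python3 - <<'E'
from h import *
st()
for n,s in(("side",np.s_[120:270,240:390]),):
    im=camera(n)[:,:,::-1]
    cv2.imwrite(f"pics/{n}4.png",cv2.resize(im[s],None,fx=4,fy=4,interpolation=cv2.INTER_CUBIC)[:600])
E
```

```text
t 4.97 p [0.6529 0.0089 0.1206] eul [-9.000e+01 -1.000e-01  1.495e+02] F [-4.1 -1.1  7.4] M [-0.21  1.15  0.19] w 0.0097 q [-0.13  0.93  0.99 -0.07  1.75  1.45]
```

View pics/side4.png

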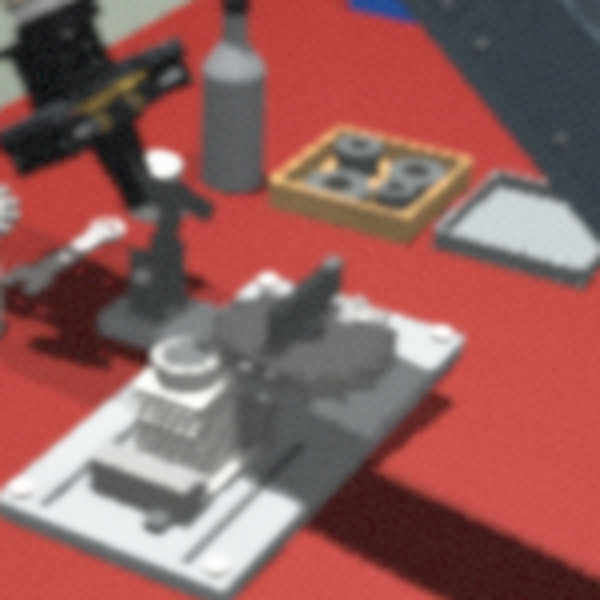

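The pawl stands at about 78° (nose at crop (205,205)). I'll release it and back off.

Emit:
drive_tool(
  plan=[
    {"offset": [0,0,0],"delta_rot": [0,0,0],"jaw": 3},
    {"offset": [0,0,0],"delta_rot": [0,0,0],"jaw": 3},
    {"offset": [0,0,0],"delta_rot": [0,0,0],"jaw": 3},
    {"offset": [0,0,-1.5],"delta_rot": [0,0,0],"jaw": 3},
    {"offset": [0,0,-4],"delta_rot": [0,0,0],"jaw": 3},
    {"offset": [0,0,-6.5],"delta_rot": [0,0,0],"jaw": 3},
    {"offset": [0,1,-9],"delta_rot": [0,0,0],"jaw": 3},
    {"offset": [0,2.5,-11],"delta_rot": [4,0,0],"jaw": 3},
  ],
)

```text
time: 5.68
position: [0.6905, 0.0094, 0.2229]
tool_rot: [0.689, -0.689, -0.16, 0.159]
ft_force: [-0.3, 0.2, 0.3]
grip_width: 0.0301
```

```bash
python3 - <<'E'
from h import *
st(); print(goal(.6,.01,.26,-90));print(goal(.495,.0085,.2,0))
for n,s in(("side",np.s_[120:270,240:390]),("top",np.s_[140:290,240:390])):
    im=camera(n)[:,:,::-1]
    cv2.imwrite(f"pics/{n}5.png",cv2.resize(im[s],None,fx=4,fy=4,interpolation=cv2.INTER_CUBIC)[:600])
E
```

```text
t 5.68 p [0.6905 0.0094 0.2229] eul [-90.    0.  153.9] F [-0.3  0.2  0.3] M [-0.01 -0.24  0.01] w 0.0301 q [-0.12  0.85  0.84 -0.06  1.89  1.44]
(array([-0.06,  9.76,  0.64]), array([26.06,  0.03,  0.03]))
(array([ 0.09, 16.56, 10.64]), array([ 20.41,  20.46, -88.28]))
```

View pics/side5.png

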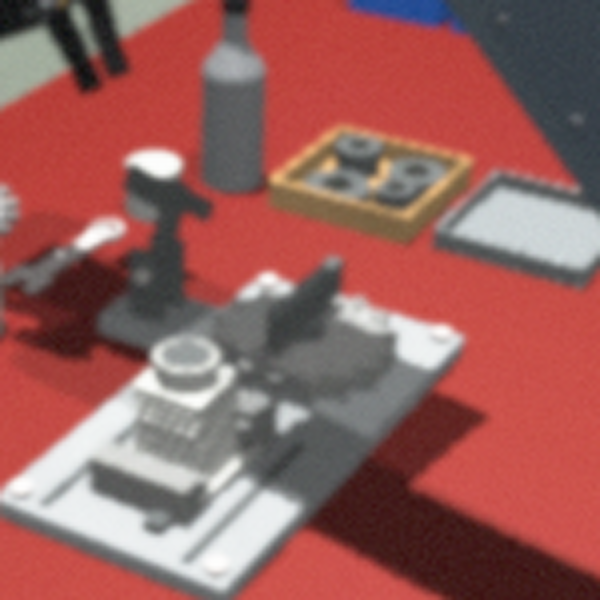

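The pawl stays up (nose at crop (205,205)). Next I move over the wheel.

Emit:
drive_tool(
  plan=[
    {"offset": [0,1.5,-0.5],"delta_rot": [5,0,0],"jaw": 4},
    {"offset": [0,4,-0.5],"delta_rot": [11,0,0],"jaw": 4},
    {"offset": [0,6.5,0],"delta_rot": [17,0,0],"jaw": 4},
    {"offset": [0,8.5,0.4],"delta_rot": [23,0,0],"jaw": 4},
    {"offset": [0,9.7,0.6],"delta_rot": [26.1,0,0],"jaw": 4},
    {"offset": [0,9.7,0.6],"delta_rot": [26.1,0,0],"jaw": 4},
    {"offset": [0,9.7,0.6],"delta_rot": [26.1,0,0],"jaw": 4},
    {"offset": [0,9.7,0.6],"delta_rot": [26.1,0,0],"jaw": 4},
  ],
)

```text
time: 6.45
position: [0.6002, 0.0093, 0.2636]
tool_rot: [0.707, -0.707, 0.001, -0.001]
ft_force: [0.0, 0.0, 0.2]
grip_width: 0.0397
```

```bash
python3 - <<'E'
from h import *
st(); print(goal(.495,.0085,.23,0))
E
```

```text
t 6.45 p [0.6002 0.0093 0.2636] eul [ -90.    -0.  -179.8] F [0.  0.  0.2] M [ 0.04 -0.01 -0.03] w 0.0397 q [-0.17  0.45  1.45  0.    1.24  1.4 ]
(array([ 0.08, 10.53,  3.33]), array([ -0.12,  -0.14, -90.  ]))
```

Emit:
drive_tool(
  plan=[
    {"offset": [0.1,1.5,0.3],"delta_rot": [0,0,-5],"jaw": 4},
    {"offset": [0.1,4,1],"delta_rot": [0,0,-11],"jaw": 4},
    {"offset": [0.1,6.5,1.6],"delta_rot": [0,0,-18],"jaw": 4},
    {"offset": [0.1,8.5,2.4],"delta_rot": [0,0,-25],"jaw": 4},
    {"offset": [0.1,10,3],"delta_rot": [0,0,-32],"jaw": 4},
    {"offset": [0.1,10.5,3.3],"delta_rot": [0,0,-39],"jaw": 4},
    {"offset": [0.1,10.5,3.3],"delta_rot": [0,0,-46],"jaw": 4},
    {"offset": [0.1,10.5,3.3],"delta_rot": [0,0,-53],"jaw": 4},
  ],
)

```text
time: 7.12
position: [0.4956, 0.0082, 0.2293]
tool_rot: [0.949, -0.314, 0.0, -0.0]
ft_force: [0.5, -0.3, -0.3]
grip_width: 0.0399
```

```bash
python3 - <<'E'
from h import *
st(); print(goal(.495,.0085,.16,0))
E
```

```text
t 7.12 p [0.4956 0.0082 0.2293] eul [ -36.7   -0.  -180. ] F [ 0.5 -0.3 -0.3] M [-0.03 -0.04 -0.  ] w 0.0399 q [-0.21  0.34  1.74  0.    1.05  0.43]
(array([-0.07,  0.01,  6.93]), array([-2.000e-02, -3.000e-02, -3.665e+01]))
```

```bash
python3 - <<'E'
from h import *
im=camera("top")[:,:,::-1]
cv2.imwrite("pics/top6.png",cv2.resize(im[150:290,220:380],None,fx=5,fy=5,interpolation=cv2.INTER_CUBIC)[:600])
im=camera("side")[:,:,::-1]
cv2.imwrite("pics/side6.png",cv2.resize(im[120:240,240:400],None,fx=5,fy=5,interpolation=cv2.INTER_CUBIC)[:600])
E
```

```text
(no output)
```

View pics/top6.png

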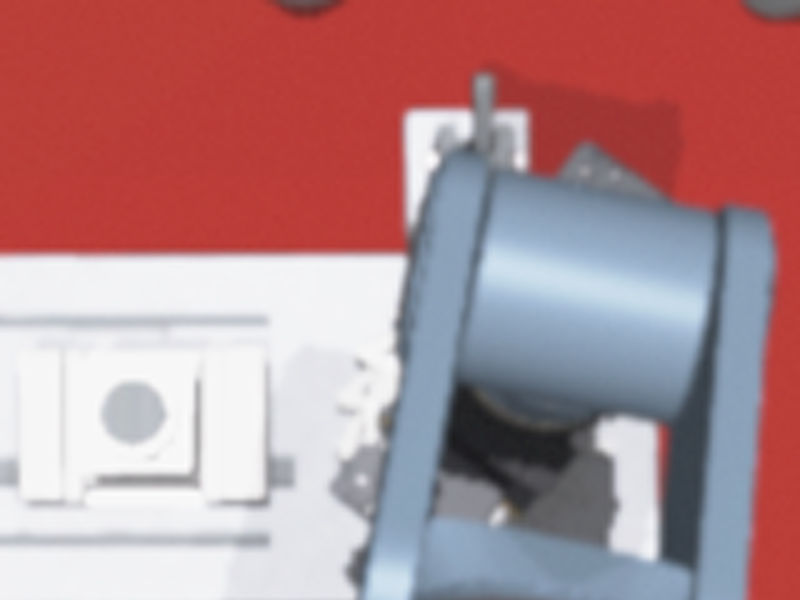

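View pics/side6.png

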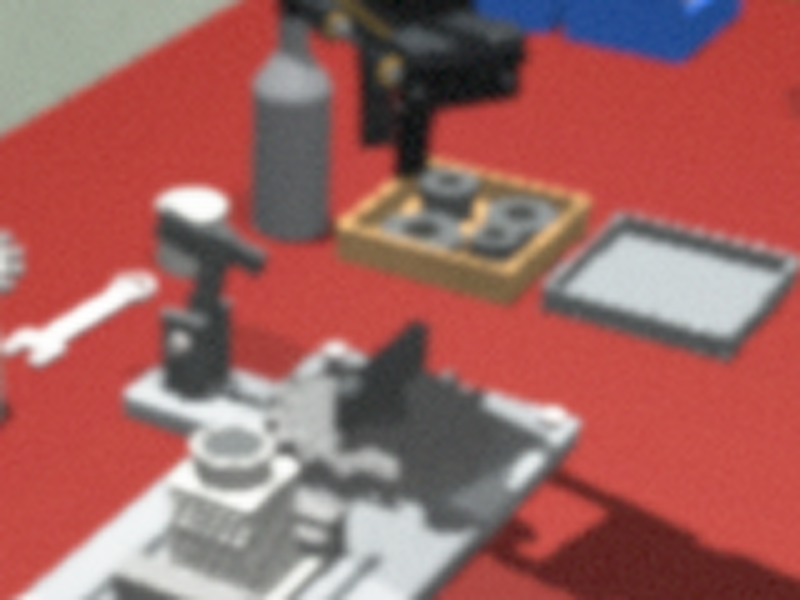

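```bash
python3 - <<'E'
from h import *
for p in((265,262),(262,270),(160,205),(205,310),(215,240),(200,345)):
    u,v=(p[0]+.5)/5+239.5,(p[1]+.5)/5+119.5
    a=ray("side",u,v,0);b=ray("side",u,v,.3);print(p,(a+(b-a)*(.0085-a[1])/(b[1]-a[1])).round(3))
u,v=(484.5)/5+219.5,(72.5)/5+149.5
print(ray("top",u,v,.125))
E
```

```text
(265, 262) [0.59  0.009 0.134]
(262, 270) [0.592 0.009 0.127]
(160, 205) [0.674 0.009 0.154]
(205, 310) [0.638 0.009 0.083]
(215, 240) [0.63  0.009 0.139]
(200, 345) [0.642 0.009 0.054]
[0.67687029 0.00620716 0.125     ]
```

The nose tip is at x≈0.590, z≈0.135, which is too close to the sweep of the gripper body (reach about 0.597). I'll shut the fingers and push the pawl a bit further back first.

Emit:
drive_tool(
  plan=[
    {"offset": [0,0,1.5],"delta_rot": [0,0,-6],"jaw": 0.5},
    {"offset": [0,0,4],"delta_rot": [0,0,-13],"jaw": 0},
    {"offset": [0.5,0,6.5],"delta_rot": [0,0,-20],"jaw": 0},
    {"offset": [1.6,1.2,9],"delta_rot": [0,0,-27],"jaw": 0},
    {"offset": [2.4,1.8,10.5],"delta_rot": [0,0,-34],"jaw": 0},
    {"offset": [2.4,1.8,10.9],"delta_rot": [0,0,-36.7],"jaw": 0},
    {"offset": [2.4,1.8,10.9],"delta_rot": [0,0,-36.7],"jaw": 0},
    {"offset": [2.4,1.8,10.9],"delta_rot": [0,0,-36.7],"jaw": 0},
  ],
)

```text
time: 7.88
position: [0.5035, -0.0206, 0.1205]
tool_rot: [1.0, -0.004, 0.0, -0.0]
ft_force: [-0.1, -0.1, -0.1]
grip_width: 0.0017
```

```bash
python3 - <<'E'
from h import *
st(); print(goal(.597,.0085,.122,0))
im=camera("side")[:,:,::-1]
cv2.imwrite("pics/side7.png",cv2.resize(im[120:240,240:400],None,fx=5,fy=5,interpolation=cv2.INTER_CUBIC)[:600])
E
```

```text
t 7.88 p [ 0.5035 -0.0206  0.1205] eul [-5.0e-01 -1.0e-01 -1.8e+02] F [-0.1 -0.1 -0.1] M [-0.05 -0.11 -0.01] w 0.0017 q [-0.26  0.52  1.83  0.    0.79 -0.25]
(array([ 9.33, -2.99, -0.14]), array([-0.02, -0.05, -0.51]))
```

View pics/side7.png

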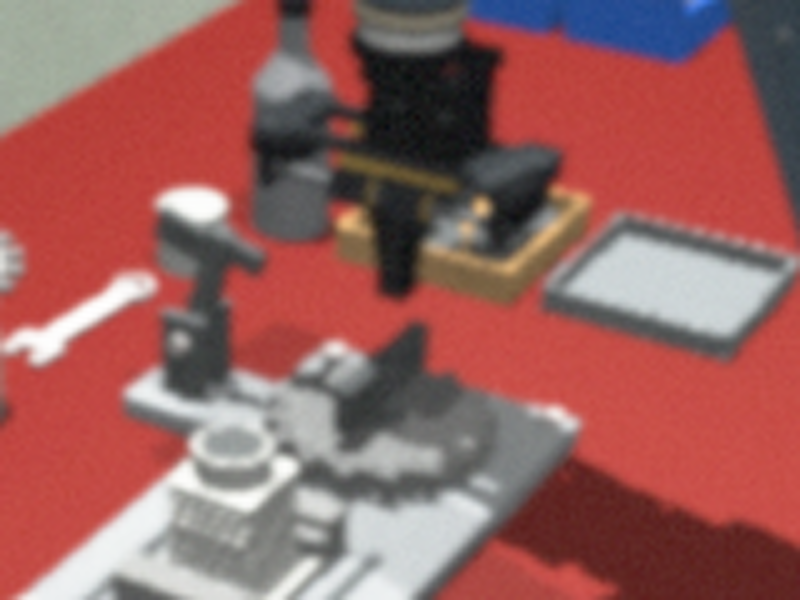

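My y shift had the wrong sign, and nothing was touched. I'll correct y, then push +x.

Emit:
drive_tool(
  plan=[
    {"offset": [0.5,-1.2,-0.1],"delta_rot": [0,0,0],"jaw": 0},
    {"offset": [2,-2.8,-0.1],"delta_rot": [0,0,0],"jaw": 0},
    {"offset": [4.5,-3,-0.1],"delta_rot": [0,0,0],"jaw": 0},
    {"offset": [6,-3,-0.1],"delta_rot": [0,0,0],"jaw": 0},
    {"offset": [7.2,-3,-0.1],"delta_rot": [0,0,0],"jaw": 0},
    {"offset": [8.2,-3,-0.1],"delta_rot": [0,0,0],"jaw": 0},
    {"offset": [9,-3,-0.1],"delta_rot": [0,0,0],"jaw": 0},
    {"offset": [9.4,-3,-0.1],"delta_rot": [0,0,0],"jaw": 0},
  ],
)

```text
time: 8.6
position: [0.5971, 0.0096, 0.1233]
tool_rot: [1.0, -0.003, 0.001, 0.0]
ft_force: [-3.4, 0.4, 3.5]
grip_width: 0.0003
```

```bash
python3 - <<'E'
from h import *
st()
im=camera("side")[:,:,::-1]
cv2.imwrite("pics/side8.png",cv2.resize(im[120:240,240:400],None,fx=5,fy=5,interpolation=cv2.INTER_CUBIC)[:600])
E
```

```text
t 8.6 p [0.5971 0.0096 0.1233] eul [-3.0e-01 -1.0e-01 -1.8e+02] F [-3.4  0.4  3.5] M [ 0.04  0.38 -0.01] w 0.0003 q [-0.17  0.62  1.59  0.    0.93 -0.17]
```

View pics/side8.png

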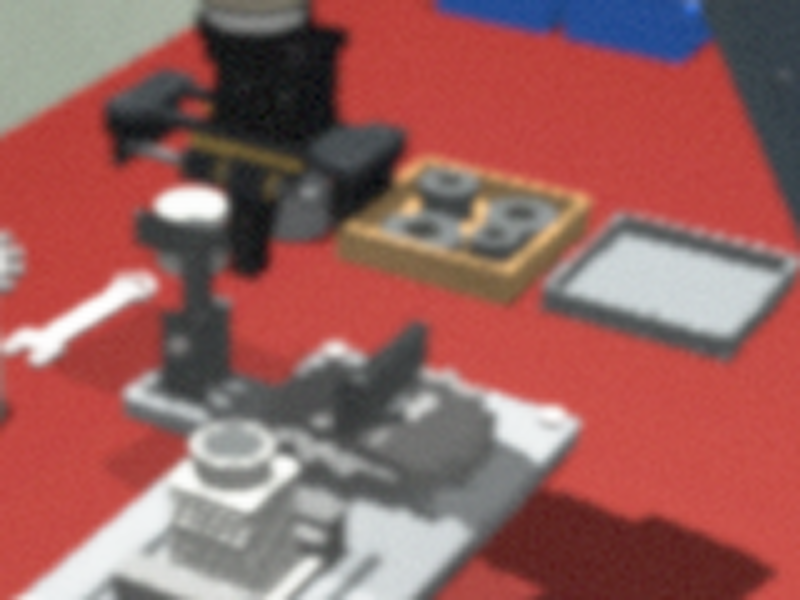

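The pawl is now nearly vertical. Back over the wheel, opening the fingers.

Emit:
drive_tool(
  plan=[
    {"offset": [-1,0,-0.3],"delta_rot": [0,0,-0.3],"jaw": 0},
    {"offset": [-3.5,0,-0.5],"delta_rot": [0,0,-0.3],"jaw": 2},
    {"offset": [-6.5,0.1,-0.5],"delta_rot": [0,0,-0.3],"jaw": 4},
    {"offset": [-9,0.1,-0.5],"delta_rot": [0,0,-0.3],"jaw": 4},
    {"offset": [-10.2,0.1,-0.5],"delta_rot": [0,0,-0.3],"jaw": 4},
    {"offset": [-10.2,0.1,-0.5],"delta_rot": [0,0,-0.3],"jaw": 4},
    {"offset": [-10.2,0.1,-0.5],"delta_rot": [0,0,-0.3],"jaw": 4},
    {"offset": [-10.2,0.1,-0.5],"delta_rot": [0,0,-0.3],"jaw": 4},
  ],
)

```text
time: 9.32
position: [0.4964, 0.0083, 0.1279]
tool_rot: [1.0, -0.0, 0.003, 0.0]
ft_force: [-0.3, -0.9, -0.1]
grip_width: 0.0368
```

```bash
python3 - <<'E'
from h import *
st();print(goal(.4945,.008,.066,0))
E
```

```text
t 9.32 p [0.4964 0.0083 0.1279] eul [ -0.   -0.3 180. ] F [-0.3 -0.9 -0.1] M [-0.04 -0.09 -0.  ] w 0.0368 q [-0.21  0.5   1.85  0.    0.79 -0.21]
(array([-0.23,  0.02,  6.19]), array([ 0.04, -0.31, -0.02]))
```

Emit:
drive_tool(
  plan=[
    {"offset": [-0.2,0,1.5],"delta_rot": [0,0,0],"jaw": 4},
    {"offset": [-0.2,0,3.5],"delta_rot": [0,0,0],"jaw": 4},
    {"offset": [-0.2,0,5.2],"delta_rot": [0,0,0],"jaw": 4},
    {"offset": [-0.2,0,6],"delta_rot": [0,0,0],"jaw": 4},
    {"offset": [-0.2,0,6.1],"delta_rot": [0,0,0],"jaw": 3},
    {"offset": [-0.2,0,6.1],"delta_rot": [0,0,0],"jaw": 1},
    {"offset": [-0.2,0,6.1],"delta_rot": [0,0,0],"jaw": 0.8},
    {"offset": [-0.2,0,6.1],"delta_rot": [0,0,0],"jaw": 0.8},
  ],
  squeeze=20,
)

```text
time: 9.98
position: [0.4937, 0.0086, 0.0671]
tool_rot: [1.0, 0.0, 0.002, 0.0]
ft_force: [-0.4, 0.1, 0.1]
grip_width: 0.0207
```

Emit:
drive_tool(
  plan=[
    {"offset": [0,0,0],"delta_rot": [0,0,0],"jaw": 0.8},
    {"offset": [0,0,0],"delta_rot": [0,0,0],"jaw": 0.8},
    {"offset": [0,0,0],"delta_rot": [0,0,0],"jaw": 0.8},
    {"offset": [0,0,0],"delta_rot": [0,0,0],"jaw": 0.8},
    {"offset": [0,0,0],"delta_rot": [0,0,0],"jaw": 0.8},
    {"offset": [0,0,0],"delta_rot": [0,0,0],"jaw": 0.8},
    {"offset": [0,0,0],"delta_rot": [0,0,0],"jaw": 0.8},
    {"offset": [0,0,0],"delta_rot": [0,0,0],"jaw": 0.8},
  ],
)

```text
time: 10.65
position: [0.4964, 0.0084, 0.0674]
tool_rot: [1.0, -0.0, 0.005, 0.0]
ft_force: [4.4, 0.9, -2.7]
grip_width: 0.0142
```

```bash
python3 - <<'E'
from h import *
st()
im=camera("side")[:,:,::-1]
cv2.imwrite("pics/side9.png",cv2.resize(im[120:240,240:400],None,fx=5,fy=5,interpolation=cv2.INTER_CUBIC)[:600])
E
```

```text
t 10.65 p [0.4964 0.0084 0.0674] eul [ -0.   -0.6 179.9] F [ 4.4  0.9 -2.7] M [ 0.17 -0.65 -0.03] w 0.0142 q [-0.21  0.61  1.89  0.    0.63 -0.21]
```

View pics/side9.png

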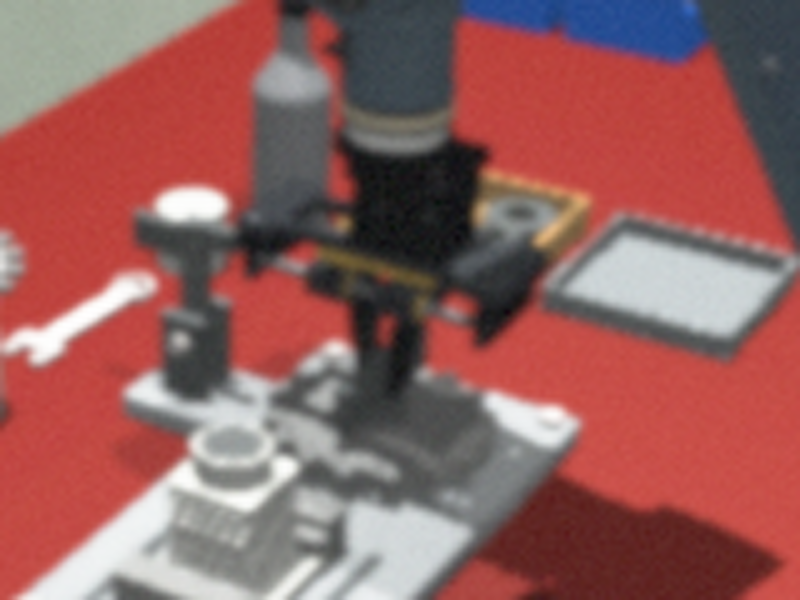

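Emit:
drive_tool(
  plan=[
    {"offset": [0.2,0,0],"delta_rot": [0,0,0],"jaw": 0.8},
    {"offset": [0.2,0,0],"delta_rot": [0,0,0],"jaw": 0.8},
    {"offset": [0.2,0,0],"delta_rot": [0,0,-3],"jaw": 0.8},
    {"offset": [0.2,0,0],"delta_rot": [0,0,-8],"jaw": 0.8},
    {"offset": [0.2,0,0],"delta_rot": [0,0,-13],"jaw": 0.8},
    {"offset": [0.2,0,0],"delta_rot": [0,0,-18],"jaw": 0.8},
    {"offset": [0.2,0,0],"delta_rot": [0,0,-23],"jaw": 0.8},
    {"offset": [0.2,0,0],"delta_rot": [0,0,-28],"jaw": 0.8},
  ],
  squeeze=50,
)

```text
time: 11.37
position: [0.4966, 0.0084, 0.0674]
tool_rot: [0.97, 0.243, 0.003, 0.001]
ft_force: [2.9, 0.4, 3.2]
grip_width: 0.0135
```

```bash
python3 - <<'E'
from h import *
st()
im=camera("side")[:,:,::-1]
cv2.imwrite("pics/side10.png",cv2.resize(im[120:240,240:400],None,fx=5,fy=5,interpolation=cv2.INTER_CUBIC)[:600])
E
```

```text
t 11.37 p [0.4966 0.0084 0.0674] eul [ 28.2  -0.3 179.8] F [2.9 0.4 3.2] M [ 0.04 -0.43 -0.13] w 0.0135 q [-0.21  0.61  1.89  0.    0.64 -0.7 ]
```

View pics/side10.png

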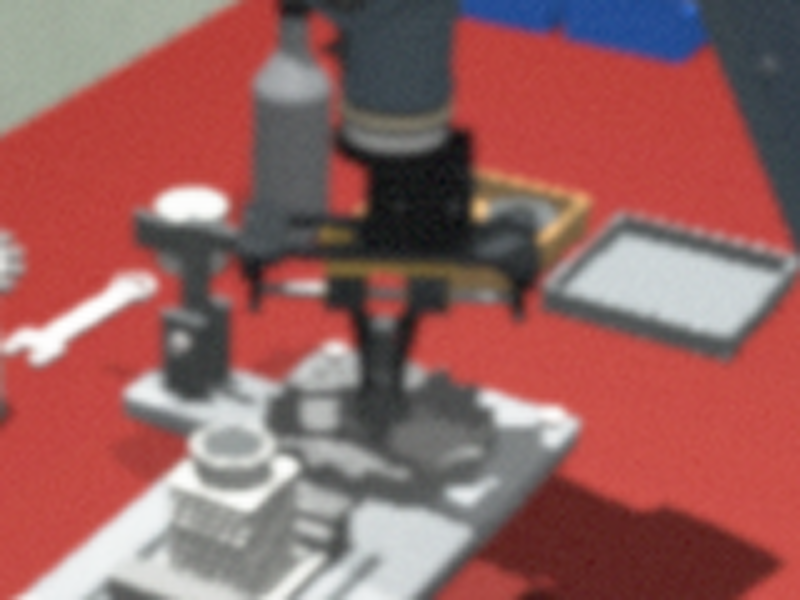

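The wheel follows and the bar has turned with the fingers. I continue.

Emit:
drive_tool(
  plan=[
    {"offset": [0,0,0],"delta_rot": [0,0,-6],"jaw": 0.8},
    {"offset": [0,0,0],"delta_rot": [0,0,-12],"jaw": 0.8},
    {"offset": [0,0,0],"delta_rot": [0,0,-18],"jaw": 0.8},
    {"offset": [0,0,0],"delta_rot": [0,0,-24],"jaw": 0.8},
    {"offset": [0,0,0],"delta_rot": [0,0,-30],"jaw": 0.8},
    {"offset": [0,0,0],"delta_rot": [0,0,-36],"jaw": 0.8},
    {"offset": [0,0,0],"delta_rot": [0,0,-42],"jaw": 0.8},
    {"offset": [0,0,0],"delta_rot": [0,0,-48],"jaw": 0.8},
  ],
)

```text
time: 12.08
position: [0.4968, 0.0087, 0.0673]
tool_rot: [0.788, 0.616, 0.003, 0.002]
ft_force: [3.7, 1.0, 4.0]
grip_width: 0.0136
```

Emit:
drive_tool(
  plan=[
    {"offset": [0,0,0],"delta_rot": [0,0,-6],"jaw": 0.8},
    {"offset": [0,0,0],"delta_rot": [0,0,-12],"jaw": 0.8},
    {"offset": [0,0,0],"delta_rot": [0,0,-18],"jaw": 0.8},
    {"offset": [0,0,0],"delta_rot": [0,0,-24],"jaw": 0.8},
    {"offset": [0,0,0],"delta_rot": [0,0,-30],"jaw": 0.8},
    {"offset": [0,0,0],"delta_rot": [0,0,-36],"jaw": 0.8},
    {"offset": [0,0,0],"delta_rot": [0,0,-40],"jaw": 0.8},
    {"offset": [0,0,0],"delta_rot": [0,0,-40],"jaw": 0.8},
  ],
)

```text
time: 12.75
position: [0.4967, 0.009, 0.0673]
tool_rot: [0.53, 0.848, 0.002, 0.003]
ft_force: [5.0, 3.9, 4.6]
grip_width: 0.0136
```

```bash
python3 - <<'E'
from h import *
st()
im=camera("side")[:,:,::-1]
cv2.imwrite("pics/side11.png",cv2.resize(im[120:240,240:400],None,fx=5,fy=5,interpolation=cv2.INTER_CUBIC)[:600])
E
```

```text
t 12.75 p [0.4967 0.009  0.0673] eul [1.160e+02 1.000e-01 1.797e+02] F [5.  3.9 4.6] M [ 0.92 -0.47  0.15] w 0.0136 q [-0.21  0.61  1.88  0.    0.64 -2.23]
```

View pics/side11.png

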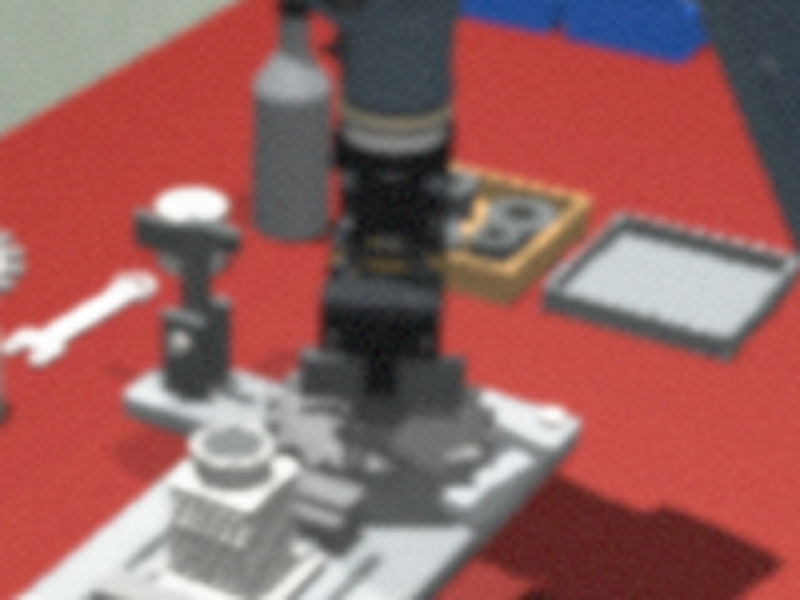

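Emit:
drive_tool(
  plan=[
    {"offset": [0,0,0],"delta_rot": [0,0,-5],"jaw": 0.8},
    {"offset": [0,0,0],"delta_rot": [0,0,-10],"jaw": 0.8},
    {"offset": [0,0,0],"delta_rot": [0,0,-15],"jaw": 0.8},
    {"offset": [0,0,0],"delta_rot": [0,0,-20],"jaw": 0.8},
    {"offset": [0,0,0],"delta_rot": [0,0,-24],"jaw": 0.8},
    {"offset": [0,0,0],"delta_rot": [0,0,-28],"jaw": 0.8},
    {"offset": [0,0,0],"delta_rot": [0,0,-29],"jaw": 0.8},
    {"offset": [0,0,0],"delta_rot": [0,0,-29],"jaw": 0.8},
  ],
)

```text
time: 13.47
position: [0.4966, 0.0091, 0.0673]
tool_rot: [0.302, 0.953, 0.001, 0.003]
ft_force: [4.2, 3.4, 5.6]
grip_width: 0.0133
```

Emit:
drive_tool(
  plan=[
    {"offset": [0,0,0],"delta_rot": [0,0,0],"jaw": 0.8},
    {"offset": [0,0,0],"delta_rot": [0,0,0],"jaw": 3.5},
    {"offset": [0,0,0],"delta_rot": [0,0,0],"jaw": 4},
    {"offset": [0,0,0],"delta_rot": [0,0,0],"jaw": 4},
    {"offset": [0,0,0],"delta_rot": [0,0,0],"jaw": 4},
    {"offset": [0,0,-1.5],"delta_rot": [0,0,0],"jaw": 4},
    {"offset": [0,0,-4],"delta_rot": [0,0,0],"jaw": 4},
    {"offset": [0,0,-6.5],"delta_rot": [0,0,0],"jaw": 4},
  ],
)

```text
time: 14.13
position: [0.4929, 0.0088, 0.1309]
tool_rot: [0.301, 0.954, -0.0, -0.001]
ft_force: [0.8, -0.7, 0.3]
grip_width: 0.0393
```

```bash
python3 - <<'E'
from h import *
st()
im=camera("side")[:,:,::-1]
cv2.imwrite("pics/side12.png",cv2.resize(im[150:270,240:400],None,fx=5,fy=5,interpolation=cv2.INTER_CUBIC)[:600])
print(goal(.496,.193,.20,90))
E
```

```text
t 14.13 p [0.4929 0.0088 0.1309] eul [ 145.    -0.2 -179.9] F [ 0.8 -0.7  0.3] M [ 0.1  -0.07  0.05] w 0.0393 q [-0.21  0.5   1.85  0.    0.8  -2.74]
(array([10.57, 15.13, -6.47]), array([ 0.33,  0.26, 54.99]))
```

View pics/side12.png

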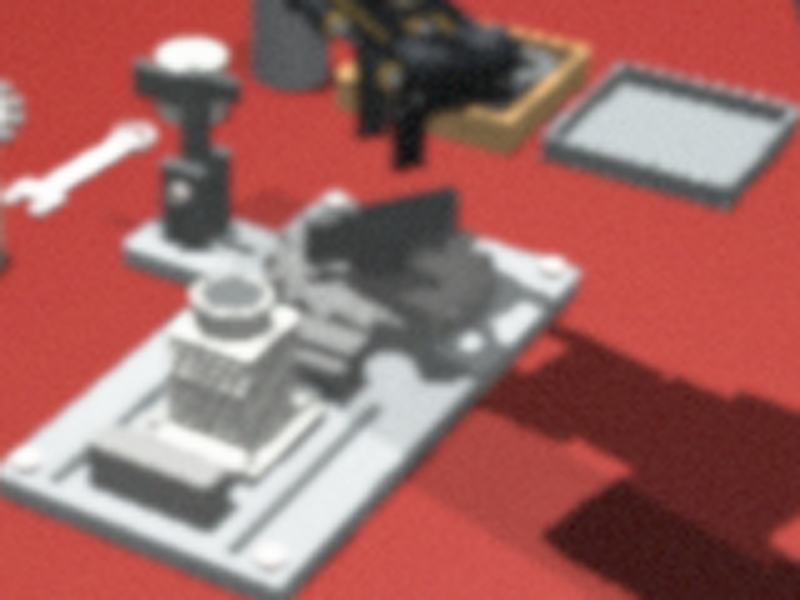

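The jaws are open, with the flange clear of both lips. Now to the cylinder.

Emit:
drive_tool(
  plan=[
    {"offset": [0,0,-2.5],"delta_rot": [0,0,6],"jaw": 6},
    {"offset": [0.8,1.1,-5.5],"delta_rot": [0,0,13],"jaw": 8},
    {"offset": [2.6,3.7,-6.5],"delta_rot": [0,0,20],"jaw": 8.7},
    {"offset": [4.8,6.8,-6.5],"delta_rot": [0,0,27],"jaw": 8.7},
    {"offset": [7,10,-6.5],"delta_rot": [0,0,34],"jaw": 8.7},
    {"offset": [9,12.9,-6.5],"delta_rot": [0,0,41],"jaw": 8.7},
    {"offset": [10.3,14.7,-6.5],"delta_rot": [0,0,48],"jaw": 8.7},
    {"offset": [10.6,15.1,-6.5],"delta_rot": [0,0,55],"jaw": 8.7},
  ],
)

```text
time: 14.85
position: [0.4932, 0.197, 0.196]
tool_rot: [0.697, 0.717, 0.001, -0.0]
ft_force: [0.1, 0.2, 0.6]
grip_width: 0.0832
```

```bash
python3 - <<'E'
from h import *
st();print(goal(.496,.193,.066,90))
E
```

```text
t 14.85 p [0.4932 0.197  0.196 ] eul [ 9.160e+01 -1.000e-01  1.799e+02] F [0.1 0.2 0.6] M [ 0.02 -0.17 -0.03] w 0.0832 q [ 0.17  0.44  1.7   0.    1.01 -1.43]
(array([-0.42,  0.25, 13.  ]), array([ 0.06, -0.08,  1.65]))
```

Emit:
drive_tool(
  plan=[
    {"offset": [-0.1,0.1,0.5],"delta_rot": [0,0,1],"jaw": 8.7},
    {"offset": [-0.2,0.1,2],"delta_rot": [0,0,1],"jaw": 8.7},
    {"offset": [-0.2,0.1,4],"delta_rot": [0,0,1],"jaw": 8.7},
    {"offset": [-0.2,0.1,5.5],"delta_rot": [0,0,1],"jaw": 8.7},
    {"offset": [-0.2,0.1,6],"delta_rot": [0,0,1],"jaw": 8.7},
    {"offset": [-0.2,0.1,6],"delta_rot": [0,0,1],"jaw": 8.7},
    {"offset": [-0.2,0.1,6],"delta_rot": [0,0,1],"jaw": 8.7},
    {"offset": [-0.2,0.1,6],"delta_rot": [0,0,1],"jaw": 8.7},
  ],
)

```text
time: 15.52
position: [0.4961, 0.1909, 0.137]
tool_rot: [0.702, 0.712, 0.001, 0.001]
ft_force: [0.8, 0.2, 0.6]
grip_width: 0.0871
```

```bash
python3 - <<'E'
from h import *
st();print(goal(.496,.193,.066,90))
im=camera("side")[:,:,::-1]
cv2.imwrite("pics/side13.png",cv2.resize(im[130:270,230:370],None,fx=4,fy=4,interpolation=cv2.INTER_CUBIC)[:600])
E
```

```text
t 15.52 p [0.4961 0.1909 0.137 ] eul [ 90.8  -0.  179.8] F [0.8 0.2 0.6] M [ 0.06 -0.1   0.08] w 0.0871 q [ 0.16  0.52  1.75 -0.    0.86 -1.43]
(array([ 0.21, -0.03,  7.1 ]), array([ 0.18, -0.  ,  0.82]))
```

View pics/side13.png

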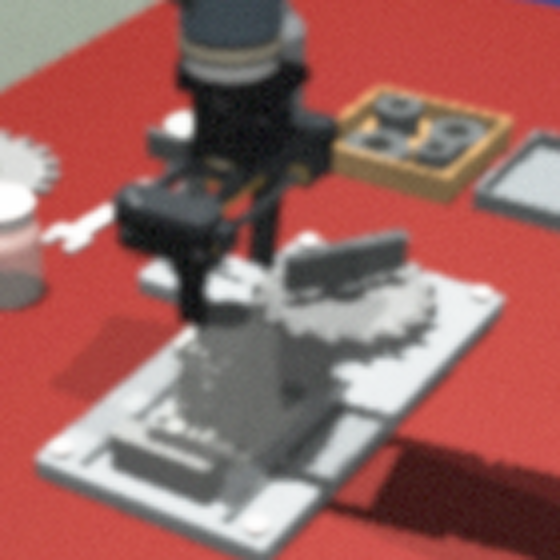

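The fingers are above the cylinder's collar, on both sides. I go down and grip.

Emit:
drive_tool(
  plan=[
    {"offset": [0.2,0,1],"delta_rot": [0,0,0.8],"jaw": 8.7},
    {"offset": [0.2,0,3],"delta_rot": [0,0,0.8],"jaw": 8.7},
    {"offset": [0.2,0,5],"delta_rot": [0,0,0.8],"jaw": 8.7},
    {"offset": [0.2,0,6.5],"delta_rot": [0,0,0.8],"jaw": 8.7},
    {"offset": [0.2,0,7],"delta_rot": [0,0,0.8],"jaw": 8.7},
    {"offset": [0.2,0,7],"delta_rot": [0,0,0.8],"jaw": 8.7},
    {"offset": [0.2,0,7],"delta_rot": [0,0,0.8],"jaw": 8.7},
    {"offset": [0.2,0,7],"delta_rot": [0,0,0.8],"jaw": 7},
  ],
)

```text
time: 16.23
position: [0.4963, 0.1934, 0.0671]
tool_rot: [0.707, 0.707, 0.001, 0.001]
ft_force: [-0.0, -0.3, 1.0]
grip_width: 0.0845
```

Emit:
drive_tool(
  plan=[
    {"offset": [0,0,0],"delta_rot": [0,0,0],"jaw": 6.5},
    {"offset": [0,0,0],"delta_rot": [0,0,0],"jaw": 5},
    {"offset": [0,0,0],"delta_rot": [0,0,0],"jaw": 5},
    {"offset": [0,0,0],"delta_rot": [0,0,0],"jaw": 5},
    {"offset": [0,0,0],"delta_rot": [0,0,0],"jaw": 5},
    {"offset": [0,0,0],"delta_rot": [0,0,0],"jaw": 5},
    {"offset": [0,0,0],"delta_rot": [0,0,0],"jaw": 5},
    {"offset": [0,0,0],"delta_rot": [0,0,0],"jaw": 5},
  ],
  squeeze=30,
)

```text
time: 16.9
position: [0.4958, 0.1934, 0.0667]
tool_rot: [0.707, 0.707, 0.001, 0.001]
ft_force: [-0.9, 0.4, 4.0]
grip_width: 0.0578
```

```bash
python3 - <<'E'
from h import *
st()
im=camera("side")[:,:,::-1]
cv2.imwrite("pics/side14.png",cv2.resize(im[130:270,230:370],None,fx=4,fy=4,interpolation=cv2.INTER_CUBIC)[:600])
E
```

```text
t 16.9 p [0.4958 0.1934 0.0667] eul [ 90.   -0.  179.9] F [-0.9  0.4  4. ] M [ 0.39 -0.03 -0.07] w 0.0578 q [ 0.16  0.64  1.79 -0.    0.7  -1.41]
```

View pics/side14.png

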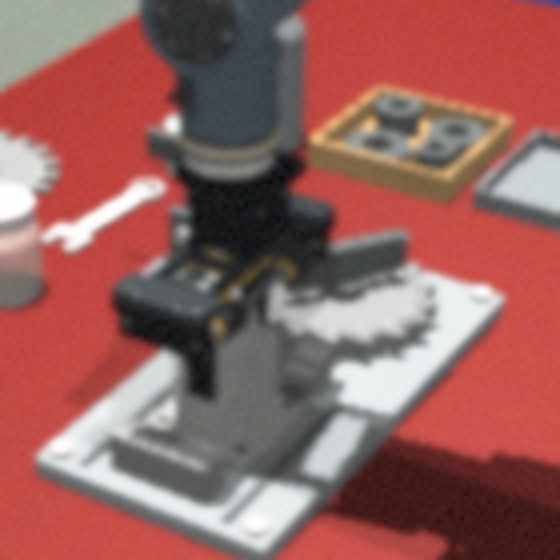

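Gripped at 57.8 mm. Lifting now.

Emit:
drive_tool(
  plan=[
    {"offset": [0,0,-0.5],"delta_rot": [0,0,0],"jaw": 5},
    {"offset": [0,0,-1.5],"delta_rot": [0,0,0],"jaw": 5},
    {"offset": [0,0,-3],"delta_rot": [0,0,0],"jaw": 5},
    {"offset": [0,0,-5],"delta_rot": [0,0,0],"jaw": 5},
    {"offset": [0,0,-7.5],"delta_rot": [0,0,0],"jaw": 5},
    {"offset": [0,0,-10],"delta_rot": [0,0,0],"jaw": 5},
    {"offset": [0,0,-12],"delta_rot": [0,0,0],"jaw": 5},
    {"offset": [0,0,-13],"delta_rot": [0,0,0],"jaw": 5},
  ],
  squeeze=45,
)

```text
time: 17.62
position: [0.4955, 0.1932, 0.1984]
tool_rot: [0.707, 0.707, 0.001, 0.001]
ft_force: [0.2, 0.7, -6.8]
grip_width: 0.0574
```

```bash
python3 - <<'E'
from h import *
st();print(goal(.4265,-.331,.2,90))
for n,s in(("side",np.s_[100:250,230:380]),("top",np.s_[130:280,200:350])):
    im=camera(n)[:,:,::-1]
    cv2.imwrite(f"pics/{n}15.png",cv2.resize(im[s],None,fx=4,fy=4,interpolation=cv2.INTER_CUBIC)[:600])
E
```

```text
t 17.62 p [0.4955 0.1932 0.1984] eul [ 90.   -0.  179.8] F [ 0.2  0.7 -6.8] M [ 0.1  -0.25  0.03] w 0.0574 q [ 0.16  0.43  1.69 -0.    1.01 -1.41]
(array([-52.42,  -6.93,  -0.19]), array([ 0.22, -0.01,  0.03]))
```

View pics/side15.png

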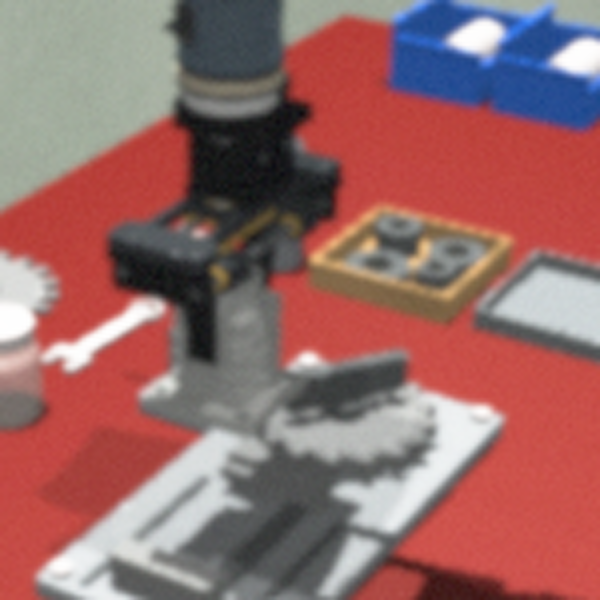

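The cylinder is out and hanging upright (6.8 N). Next I carry it to the tray.

Emit:
drive_tool(
  plan=[
    {"offset": [-1,-0.1,0],"delta_rot": [0,0,0],"jaw": 5},
    {"offset": [-3,-0.3,0],"delta_rot": [0,0,0],"jaw": 5},
    {"offset": [-6,-0.7,0],"delta_rot": [0,0,0],"jaw": 5},
    {"offset": [-9.3,-1.1,0],"delta_rot": [0,0,0],"jaw": 5},
    {"offset": [-12.6,-1.6,0],"delta_rot": [0,0,0],"jaw": 5},
    {"offset": [-15.9,-2,0],"delta_rot": [0,0,0],"jaw": 5},
    {"offset": [-19.2,-2.5,0],"delta_rot": [0,0,0],"jaw": 5},
    {"offset": [-22.5,-2.9,0],"delta_rot": [0,0,0],"jaw": 5},
  ],
)

```text
time: 18.38
position: [0.4637, -0.0332, 0.1944]
tool_rot: [0.707, 0.707, -0.001, -0.002]
ft_force: [0.8, -0.2, -6.8]
grip_width: 0.0576
```

Emit:
drive_tool(
  plan=[
    {"offset": [-3.3,-0.4,0],"delta_rot": [0,0,0],"jaw": 5},
    {"offset": [-6.6,-0.9,0],"delta_rot": [0,0,0],"jaw": 5},
    {"offset": [-9.9,-1.3,0],"delta_rot": [0,0,0],"jaw": 5},
    {"offset": [-13.2,-1.8,0],"delta_rot": [0,0,0],"jaw": 5},
    {"offset": [-16.5,-2.2,0],"delta_rot": [0,0,0],"jaw": 5},
    {"offset": [-19.8,-2.6,0],"delta_rot": [0,0,0],"jaw": 5},
    {"offset": [-22.6,-3,0],"delta_rot": [0,0,0],"jaw": 5},
    {"offset": [-24.6,-3.3,0],"delta_rot": [0,0,0],"jaw": 5},
  ],
)

```text
time: 19.05
position: [0.4314, -0.2804, 0.1942]
tool_rot: [0.708, 0.707, -0.0, -0.001]
ft_force: [0.6, -0.4, -7.4]
grip_width: 0.0578
```

```bash
python3 - <<'E'
from h import *
st();print(goal(.4265,-.331,.2,90))
E
```

```text
t 19.05 p [ 0.4314 -0.2804  0.1942] eul [ 8.990e+01 -1.000e-01 -1.799e+02] F [ 0.6 -0.4 -7.4] M [ 0.04 -0.21  0.02] w 0.0578 q [-0.79  0.42  1.74 -0.    0.99 -2.36]
(array([-5.06, -0.49, -0.59]), array([-0.07, -0.06, -0.09]))
```

Emit:
drive_tool(
  plan=[
    {"offset": [-2,-0.2,0],"delta_rot": [0,0,0],"jaw": 5},
    {"offset": [-4,-0.4,0.5],"delta_rot": [0,0,0],"jaw": 5},
    {"offset": [-5,-0.5,2],"delta_rot": [0,0,0],"jaw": 5},
    {"offset": [-5.1,-0.5,5],"delta_rot": [0,0,0],"jaw": 5},
    {"offset": [-5.1,-0.5,8],"delta_rot": [0,0,0],"jaw": 5},
    {"offset": [-5.1,-0.5,10],"delta_rot": [0,0,0],"jaw": 5},
    {"offset": [-5.1,-0.5,11.4],"delta_rot": [0,0,0],"jaw": 5},
    {"offset": [-5.1,-0.5,11.4],"delta_rot": [0,0,0],"jaw": 5},
  ],
)

```text
time: 19.72
position: [0.425, -0.326, 0.0772]
tool_rot: [0.707, 0.707, 0.001, -0.005]
ft_force: [-1.2, 1.4, -6.2]
grip_width: 0.0576
```

```bash
python3 - <<'E'
from h import *
st();print(goal(.4265,-.331,.0515,90))
for n,s in(("side",np.s_[80:230,290:440]),("top",np.s_[150:300,360:510])):
    im=camera(n)[:,:,::-1]
    cv2.imwrite(f"pics/{n}16.png",cv2.resize(im[s],None,fx=4,fy=4,interpolation=cv2.INTER_CUBIC)[:600])
E
```

```text
t 19.72 p [ 0.425  -0.326   0.0772] eul [  90.    -0.5 -179.6] F [-1.2  1.4 -6.2] M [ 0.14 -0.06 -0.04] w 0.0576 q [-0.86  0.63  1.77  0.    0.75 -2.44]
(array([-0.53,  0.17,  2.56]), array([-0.37, -0.51, -0.01]))
```

View pics/side16.png

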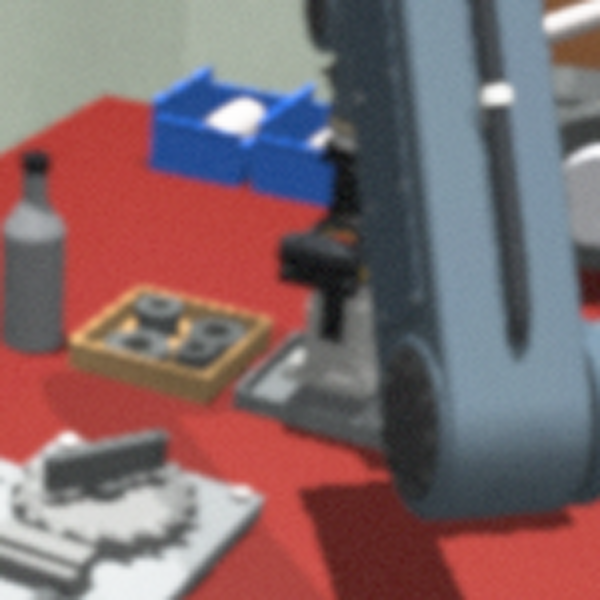

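The cylinder is over the tray. I lower it slowly, in small steps.

Emit:
drive_tool(
  plan=[
    {"offset": [-0.2,0.1,0.5],"delta_rot": [0,0,0],"jaw": 5},
    {"offset": [-0.3,0.1,1],"delta_rot": [0,0,0],"jaw": 5},
    {"offset": [-0.3,0.1,1.4],"delta_rot": [0,0,0],"jaw": 5},
    {"offset": [-0.3,0.1,1.7],"delta_rot": [0,0,0],"jaw": 5},
    {"offset": [-0.3,0.1,2],"delta_rot": [0,0,0],"jaw": 5},
    {"offset": [-0.3,0.1,2.2],"delta_rot": [0,0,0],"jaw": 5},
    {"offset": [-0.3,0.1,2.3],"delta_rot": [0,0,0],"jaw": 5},
    {"offset": [-0.3,0.1,2.3],"delta_rot": [0,0,0],"jaw": 5},
  ],
)

```text
time: 20.48
position: [0.4296, -0.3316, 0.059]
tool_rot: [0.707, 0.707, 0.001, 0.0]
ft_force: [0.1, -0.1, -8.1]
grip_width: 0.0573
```

```bash
python3 -c "
from h import *
st()"
```

```text
t 20.48 p [ 0.4296 -0.3316  0.059 ] eul [ 90.   -0.  179.9] F [ 0.1 -0.1 -8.1] M [ 0.13 -0.14 -0.01] w 0.0573 q [-0.86  0.67  1.77  0.    0.71 -2.44]
```

Emit:
drive_tool(
  plan=[
    {"offset": [0,0,0.1],"delta_rot": [0,0,0],"jaw": 5},
    {"offset": [0,0,0.2],"delta_rot": [0,0,0],"jaw": 5},
    {"offset": [0,0,0.3],"delta_rot": [0,0,0],"jaw": 5},
    {"offset": [0,0,0.4],"delta_rot": [0,0,0],"jaw": 5},
    {"offset": [0,0,0.5],"delta_rot": [0,0,0],"jaw": 5},
    {"offset": [0,0,0.5],"delta_rot": [0,0,0],"jaw": 5},
    {"offset": [0,0,0.5],"delta_rot": [0,0,0],"jaw": 5},
    {"offset": [0,0,0.5],"delta_rot": [0,0,0],"jaw": 5},
  ],
)

```text
time: 21.15
position: [0.4297, -0.3318, 0.0542]
tool_rot: [0.707, 0.707, 0.001, 0.001]
ft_force: [0.2, 0.1, -6.8]
grip_width: 0.0573
```

```bash
python3 -c "
from h import *
st()"
```

```text
t 21.15 p [ 0.4297 -0.3318  0.0542] eul [ 90.    0.  179.9] F [ 0.2  0.1 -6.8] M [ 0.07 -0.14  0.02] w 0.0573 q [-0.86  0.67  1.77  0.    0.7  -2.44]
```

Emit:
drive_tool(
  plan=[
    {"offset": [0,0,0.05],"delta_rot": [0,0,0],"jaw": 5},
    {"offset": [0,0,0.1],"delta_rot": [0,0,0],"jaw": 5},
    {"offset": [0,0,0.15],"delta_rot": [0,0,0],"jaw": 5},
    {"offset": [0,0,0.2],"delta_rot": [0,0,0],"jaw": 5},
    {"offset": [0,0,0.25],"delta_rot": [0,0,0],"jaw": 5},
    {"offset": [0,0,0.3],"delta_rot": [0,0,0],"jaw": 5},
    {"offset": [0,0,0.3],"delta_rot": [0,0,0],"jaw": 5},
    {"offset": [0,0,0.3],"delta_rot": [0,0,0],"jaw": 5},
  ],
)

```text
time: 21.82
position: [0.4297, -0.3318, 0.0512]
tool_rot: [0.707, 0.707, 0.001, 0.001]
ft_force: [-0.3, -0.9, -7.8]
grip_width: 0.058
```

```bash
python3 -c "
from h import *
st()"
```

```text
t 21.82 p [ 0.4297 -0.3318  0.0512] eul [ 90.   -0.  179.9] F [-0.3 -0.9 -7.8] M [ 0.05 -0.12 -0.02] w 0.058 q [-0.86  0.68  1.77  0.    0.69 -2.44]
```

Not yet in contact (still carrying 7 N). A little further down.

Emit:
drive_tool(
  plan=[
    {"offset": [0,0,0.03],"delta_rot": [0,0,0],"jaw": 5},
    {"offset": [0,0,0.06],"delta_rot": [0,0,0],"jaw": 5},
    {"offset": [0,0,0.09],"delta_rot": [0,0,0],"jaw": 5},
    {"offset": [0,0,0.12],"delta_rot": [0,0,0],"jaw": 5},
    {"offset": [0,0,0.15],"delta_rot": [0,0,0],"jaw": 5},
    {"offset": [0,0,0.15],"delta_rot": [0,0,0],"jaw": 5},
    {"offset": [0,0,0.15],"delta_rot": [0,0,0],"jaw": 5},
    {"offset": [0,0,0.15],"delta_rot": [0,0,0],"jaw": 5},
  ],
)

```text
time: 22.48
position: [0.4297, -0.3319, 0.0507]
tool_rot: [0.707, 0.707, 0.001, 0.001]
ft_force: [-2.4, 0.8, 5.1]
grip_width: 0.0577
```

```bash
python3 -c "
from h import *
st()"
```

```text
t 22.48 p [ 0.4297 -0.3319  0.0507] eul [ 90.    0.  179.9] F [-2.4  0.8  5.1] M [0.61 0.18 0.03] w 0.0577 q [-0.86  0.68  1.77  0.    0.69 -2.44]
```

The cylinder is on the floor (force reversed to +5 N). I release it and rise.

Emit:
drive_tool(
  plan=[
    {"offset": [0,0,0],"delta_rot": [0,0,0],"jaw": 5.9},
    {"offset": [0,0,0],"delta_rot": [0,0,0],"jaw": 6.3},
    {"offset": [0,0,0],"delta_rot": [0,0,0],"jaw": 7},
    {"offset": [0,0,0],"delta_rot": [0,0,0],"jaw": 7.8},
    {"offset": [0,0,0],"delta_rot": [0,0,0],"jaw": 8.5},
    {"offset": [0,0,0],"delta_rot": [0,0,0],"jaw": 8.5},
    {"offset": [0,0,0],"delta_rot": [0,0,0],"jaw": 8.5},
    {"offset": [0,0,-0.5],"delta_rot": [0,0,0],"jaw": 8.5},
  ],
)

```text
time: 23.15
position: [0.4293, -0.3313, 0.0541]
tool_rot: [0.707, 0.707, 0.001, -0.0]
ft_force: [-0.3, -0.4, -0.2]
grip_width: 0.0838
```

Emit:
drive_tool(
  plan=[
    {"offset": [0,0,-1],"delta_rot": [0,0,0],"jaw": 8.5},
    {"offset": [0,0,-3],"delta_rot": [0,0,0],"jaw": 8.5},
    {"offset": [0,0,-5.5],"delta_rot": [0,0,0],"jaw": 8.5},
    {"offset": [0,0,-8],"delta_rot": [0,0,0],"jaw": 8.5},
    {"offset": [0,0,-11],"delta_rot": [0,0,0],"jaw": 8.5},
    {"offset": [0,0,-14],"delta_rot": [0,0,0],"jaw": 8.5},
    {"offset": [0,0,-16],"delta_rot": [0,0,0],"jaw": 8.5},
    {"offset": [0,0,-17],"delta_rot": [0,0,0],"jaw": 8.5},
  ],
)

```text
time: 23.82
position: [0.4305, -0.333, 0.2289]
tool_rot: [0.707, 0.707, 0.0, 0.004]
ft_force: [0.6, -0.4, -0.2]
grip_width: 0.0853
```

```bash
python3 - <<'E'
from h import *
st(); print(goal(.2,-.5,.25,90))
for n in("side","top"):
    im=camera(n)[:,:,::-1]
    cv2.imwrite(f"pics/{n}17.png",im)
E
```

```text
t 23.82 p [ 0.4305 -0.333   0.2289] eul [ 90.    0.3 179.6] F [ 0.6 -0.4 -0.2] M [ 0.06 -0.13  0.04] w 0.0853 q [-0.86  0.41  1.63  0.    1.09 -2.44]
(array([-16.7 , -23.05,  -2.17]), array([0.36, 0.3 , 0.03]))
```

View pics/side17.png

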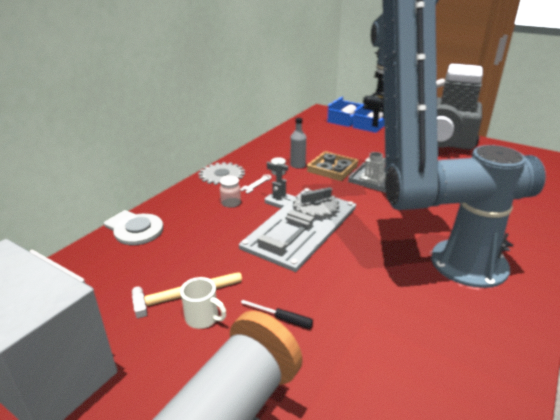

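View pics/top17.png

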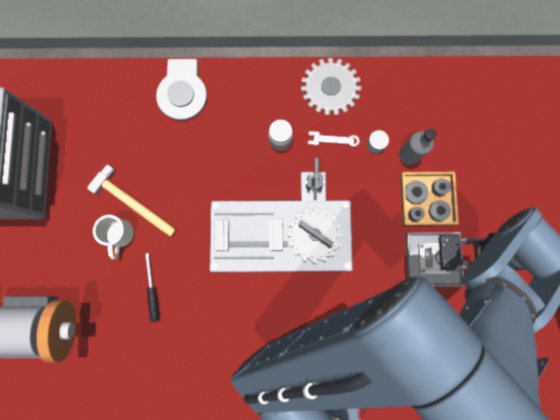

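Emit:
drive_tool(
  plan=[
    {"offset": [-1,-1,-1],"delta_rot": [0,0,5],"jaw": 8.5},
    {"offset": [-3,-3.5,-2],"delta_rot": [0,0,11],"jaw": 8.5},
    {"offset": [-5.5,-6.5,-2.5],"delta_rot": [0,0,17],"jaw": 8.5},
    {"offset": [-8,-9.5,-2.5],"delta_rot": [0,0,23],"jaw": 8.5},
    {"offset": [-10.5,-12.5,-2.5],"delta_rot": [0,0,29],"jaw": 8.5},
    {"offset": [-13,-15.5,-2.5],"delta_rot": [0,0,35],"jaw": 8.5},
    {"offset": [-15,-18,-2.5],"delta_rot": [0,0,40],"jaw": 8.5},
    {"offset": [-16,-19,-2.5],"delta_rot": [0,0,40],"jaw": 8.5},
  ],
)

```text
time: 24.58
position: [0.2358, -0.4933, 0.2475]
tool_rot: [0.907, 0.42, 0.0, -0.001]
ft_force: [-0.5, 0.1, -0.3]
grip_width: 0.085
```

Emit:
drive_tool(
  plan=[
    {"offset": [0,0,0],"delta_rot": [0,0,0],"jaw": 8.5},
    {"offset": [0,0,0],"delta_rot": [0,0,0],"jaw": 8.5},
    {"offset": [0,0,0],"delta_rot": [0,0,0],"jaw": 8.5},
    {"offset": [0,0,0],"delta_rot": [0,0,0],"jaw": 8.5},
    {"offset": [0,0,0],"delta_rot": [0,0,0],"jaw": 8.5},
    {"offset": [0,0,0],"delta_rot": [0,0,0],"jaw": 8.5},
    {"offset": [0,0,0],"delta_rot": [0,0,0],"jaw": 8.5},
    {"offset": [0,0,0],"delta_rot": [0,0,0],"jaw": 8.5},
  ],
)

```text
time: 25.25
position: [0.2399, -0.4915, 0.2495]
tool_rot: [0.906, 0.423, 0.001, 0.0]
ft_force: [-0.1, -0.3, -0.4]
grip_width: 0.0851
```

```bash
python3 - <<'E'
from h import *
st()
a=camera("top")[:,:,::-1];b=camera("side")[:,:,::-1]
cv2.imwrite("pics/top18.png",np.hstack([cv2.resize(a[190:290,280:380],None,fx=4,fy=4,interpolation=cv2.INTER_CUBIC),cv2.resize(a[210:310,390:490],None,fx=4,fy=4,interpolation=cv2.INTER_CUBIC)]))
cv2.imwrite("pics/side18.png",cv2.resize(b[120:220,300:420],None,fx=5,fy=5,interpolation=cv2.INTER_CUBIC))
E
```

```text
t 25.25 p [ 0.2399 -0.4915  0.2495] eul [ 5.010e+01 -1.000e-01  1.799e+02] F [-0.1 -0.3 -0.4] M [ 0.05 -0.21 -0.02] w 0.0851 q [-1.32  0.39  1.6   0.    1.15 -2.2 ]
```

View pics/top18.png

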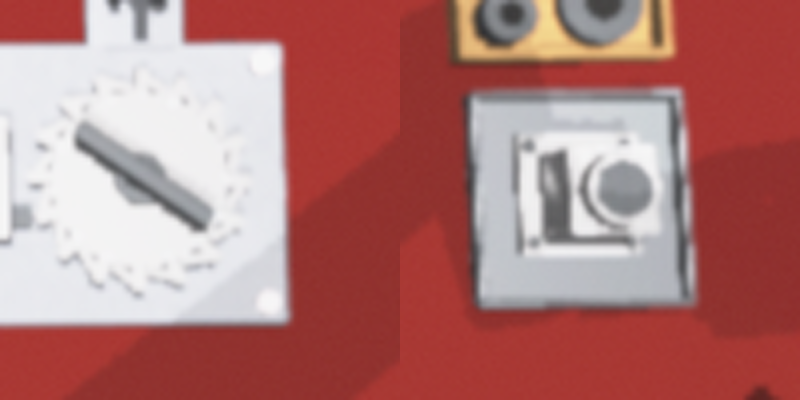

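View pics/side18.png

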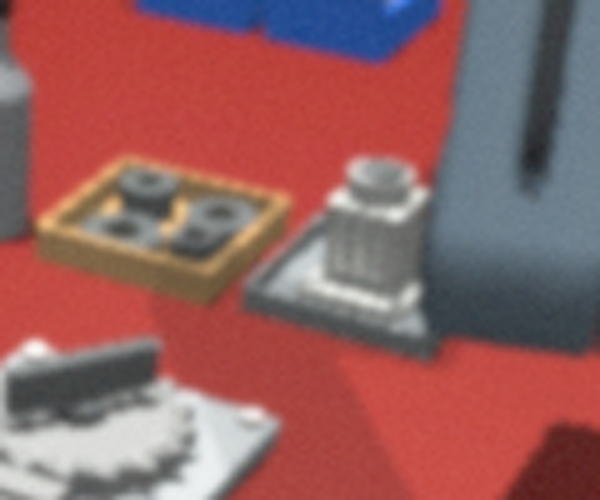

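```bash
python3 - <<'E'
from h import *
f=lambda x,y,ox,oy:((x+.5)/4-.5+ox,(y+.5)/4-.5+oy)
A=ray("top",*f(80,130,280,190),.091);B=ray("top",*f(210,220,280,190),.091)
d=A-B;print("bar",A,B,"wheel angle",np.pi+np.arctan2(-d[0],d[1]), (A+B)/2)
print("cyl",ray("top",*f(225,187,390,210),.105))
F=np.array([ray("top",*f(x,y,390,210),.017)[:2] for x,y in((117,133),(118,252))]);print("flange left corners",F)
E
```

```text
bar [0.52456323 0.05148622 0.091     ] [ 0.46343154 -0.03488437  0.091     ] wheel angle 2.5256619069730233 [0.49399738 0.00830093 0.091     ]
cyl [ 0.43001512 -0.33234966  0.105     ]
flange left corners [[ 0.47216456 -0.28986293]
 [ 0.38848128 -0.28627863]]
```

The wheel reads 2.53 rad. The cylinder is at (0.430, −0.332) against the tray centre (0.426, −0.331), upright, and the arm is clear. Handing in.

```bash
python3 -c "
from rig import *
print(hand_in())"
```

```text
the job is handed in; nothing more can be done
None
```

The cylinder is out of the clamp and standing upright in the empty tray, and I handed the job in at about 25 s of the 72 s allowed. `hand_in()` gives no verdict, so the result rests on my own checks.

**What I did**
- **Pawl:** I gripped the lug and swung it up to about 1.35 rad. Its nose was still close to where the gripper body would turn, so I pushed it on to about 1.6 rad with shut fingers.
- **Wheel:** I wound it back by its bar in one grip until the jaws were open.
- **Cylinder:** I lifted it by its fins, carried it over, lowered it until the wrist force reversed (about +5 N), released it and withdrew.

**Last checks**
- **Wheel:** about 2.53 rad in the top view, just short of the 2.6 stop but above the 2.3 needed. The jaws look open.
- **Cylinder:** its centre is about 4 mm from the tray's centre along x and 2 mm along y. It looks upright on the floor in both views.
- **Pawl and bystanders:** the pawl is still up. The bystanders look unmoved, judged by eye from the pictures.
- **Arm:** clear of everything, with wrist force near zero.

**What went wrong:** one sideways shift before the pawl push had the wrong sign. It touched nothing and I corrected it. No check failed; the only disagreement was about 2 mm between the camera and the touch positions, within the calibration.

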